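# Make up a service kit for the test rack

### The arm

A 7-joint arm with a two-finger parallel gripper is mounted at the origin on the work surface. World frame = base frame: x ahead of the robot, y to its left, z up, the work surface at z = 0. Lengths are in m, angles in rad, forces in N, time in s.
With the tool pointing down it reaches from about 0.4 to 0.85 m from the base axis. Payload 4.4 kg.
Tool frame: the origin (TCP) lies on the front face of the gripper's body, between the roots of the fingers; the fingertips stand 97 mm ahead of it and the grasp point (between the pads) lies 78 mm ahead of it; z points along the fingers, y is the direction in which the jaws open and shut (so a half turn about z gives the same grasp; the last joint's range is limited). The gripper opens to 94 mm and grips with 3 to 60 N. Pads are 16 mm wide; open, the fingers measure 119 mm over their backs; the gripper's body (75 mm by 177 mm) begins 78 mm behind the grasp point.
Start: joints at [1.187, 0.628, 0.038, 1.517, -0.027, 0.996, -0.02], TCP at [0.203, -0.617, 0.303] pointing down, gripper open.
Joint ranges: [-3.06, 3.06], [-0.37, 2.12], [-1.25, 1.32], [0.18, 2.47], [-1.1, 4.24], [0.23, 1.98], [-2.94, 2.94]. Speed limits (rad/s): [2.57, 2.57, 3.14, 3.14, 3.14, 3.14, 3.14].

### API

Orientations are given as a 3x3 rotation matrix whose columns are the frame's x, y, z axes.
In Python, from plant import readout, optics, ticket, nets gives the robot as it stands.
- The arm moves only by the tool move_arm, never from a script. Its argument "motion" is a list of rows, each an object of numbers: "ax", "ay", "az": the turn, a rotation vector about the world's x, y, z in rad; "tx", "ty", "tz": the shift along the world's x, y, z in cm; "grip": the closure, from 0 (fully open) to 1 (shut). In form: [{"ax": .., "ay": .., "az": .., "tx": .., "ty": .., "tz": .., "grip": ..}, ...]. A call has 1 to 8 rows; each row is the pose to reach, as a shift and turn from the pose commanded when the call began; what a row does not reach only later rows make up. A row lasts 1/12 s, in which the tool goes at most 41.7 mm and 7.16 degrees, less where a joint would pass 70% of its speed; a pose out of reach is approached as far as the arm can. A call with a gripper value outside its range is refused whole. The fingers move at their own pace and stop on an object; the grip force is fixed at half the most. Time passes only in rows, so rows that repeat a pose let the fingers close. It gives the time, the measured TCP pose, the force and the opening at its end, in the units of the state.
- readout.get_obs(): the state, without advancing time (a new reading comes with each control period).
- optics.read_camera(name): name is "scene" or "top" or "wrist"; returns a dict with "image" (420x560x3 uint8, red, green, blue), "fovy" (degrees; the focal length in pixels is half the picture's height over the tangent of half this angle, whatever the lens; pixels are square), "cx", "cy" (the principal point, pixels), "world_from_camera" (4x4, takes a point from camera to world coordinates). Camera axes: x right, y up, looking along -z (the intrinsics and any distortion apply to the point x, -y, -z); pixel columns grow to the right and rows downward; lengths in m; the calibration is good to about 2 mm. A picture is of the moment at which its call begins. There is no depth.
- ticket.job_done(): hands the job in, once; it reports no verdict.
Trained networks look in the newest picture that a camera, given by its name, has taken for a name from the list of things; names that differ only in an ending like _2 or _b are one class to them, and where a whole thing is asked for, a point or a joint stands for the part that bears it (a point fixed in the world has none). Each returns a list of dicts, best first, with "p" (0 to 1); they miss things now and then, are a little off and sometimes report something else, mostly with a low value. They report only what shows in the picture. A call takes as long as a camera call.
- nets.boxes_of(camera, query): "at" ([column, row] in pixels, amid what is visible of it).
- nets.silhouettes(camera, query): "pixels" (420x560 bool, what is visible of it) and "at" ([column, row] in pixels, amid what is visible of it).
The state is a dict: "time": time; "q": joint angles; "qvel": joint speeds; "effort": joint torques, N m; "tool_pos": TCP position; "orientation": TCP orientation; "wrist_force": force on the tool from outside, world axes, zero at the start; "wrist_torque": the same for the moment, N m; "grip_width": opening from 0.0 (shut) to 1.0 (fully open).
Only numpy, scipy, OpenCV 4.12 (cv2) and the standard library are available. Lean on these libraries where they do the work, as an engineer would, in place of code of your own. Each camera call takes 0.05 s, during which the arm holds its last target. There are 200 camera calls.

### The job

Make up a service kit: first, before loading anything, slide the tray lock fully home towards its keeper. Then complete the tray to exactly one each of heat sink, channel cover, shaft, bow handle and angle bracket, all flat on its floor: keep what is already there, leave the bench copies of those types on the bench, set the other parts in the way up they stand now, but tip the bracket over from its short leg onto its long leg and have it in the tray that way. Only when the kit is complete, with the lock still home, draw the lock back until its grip lines up with the steel pointer by the track; do not disturb the mouse, tape measure or screwdriver.

Things in the scene. Friction and masses are not known exactly. Their poses are not given: they have to be found in the camera images.
- station: fixed kitting station: grey base plate 12 mm thick (x -185 to +100, y +-200 mm), carrying an open tray and, on its -x side (the robot's), the lock track. Origin: on the bench under the tray's centre; z up, x across the tray away from the track, y along tray and track. Its place and yaw vary a little
- tray_floor (a point): centre of the tray's inner floor, 18 mm above the bench; axes as the station's. Inside 170 mm (x) by 350 mm (y); walls 5 mm thick, 18 mm above the floor. Fine grey lines flush with the floor mark five lanes along x, centred at y = -140, -70, 0, 70, 140 mm. Any part may lie in any lane
- lock (a joint): tray lock: black upright grip 26 (x) x 22 (y) x 56 mm high with a white line round its middle, sliding along station y, 130 mm to the -x side of the tray centre; a 12 mm bolt sticks 62 mm out of its +y side towards the steel keeper. Value in m: 0 at the -y end, grows towards the keeper, 0.12 fully home; the grip is at station y = value - 0.06. 1.5 N friction, stays where left
- lock_grip (a point): centre of the top of the lock's grip, 78.5 mm above the bench; the bolt's upper side is 34 mm below it, the track's top 56 mm below it
- pointer_tip (a point): tip of the dark steel pointer block (30 x 14 mm) fixed on the base plate on the -x side of the track, pointing at it, 30 mm above the bench; axes as the station's. Marks the lock's released position: they line up when lock_grip has the same station y as this point (a lock value of 0.01 to 0.04)
- heatsink: lies on the bench: bare aluminium heat sink, 100 long (its x) x 38 wide (its y) x 44 high, six fins running lengthwise and pointing up; about 0.28 kg; grip across the 38 mm width. Origin: centre of its underside, z up
- kit_heatsink: the same kind of part as heatsink (same size and axes), already in the tray if present; None when absent
- cover: lies on the bench: white sheet-metal channel cover, 110 long (x) x 46 wide (y) x 42 high, an upside-down U with closed top and open ends; about 0.15 kg; grip across the 46 mm width. Origin: centre of its underside, z up
- kit_cover: the same kind of part as cover (same size and axes), already in the tray if present; None when absent
- shaft: lies on the bench: round steel shaft, 22 diameter, its axis along x 22 mm above the underside, held between two grey square end blocks (each 22 along x, 40 wide, 44 high, centred 50 mm either side of the origin); about 0.25 kg; the bare shaft between the blocks (78 mm of it) can be gripped across y. Origin: centre of its underside, z up
- kit_shaft: the same kind of part as shaft (same size and axes), already in the tray if present; None when absent
- handle: lies on the bench: dark steel bow handle standing on two feet (each 24 along x, 48 wide, 10 high, 50 mm either side of the origin), with a top bar 114 long (x) x 16 wide (y), 14 thick, its top 54 mm up; about 0.20 kg; grip across the 16 mm bar. Origin: centre of its underside, z up
- kit_handle: the same kind of part as handle (same size and axes), already in the tray if present; None when absent
- bracket: steel angle bracket, bar 10 mm thick, 50 wide (its y), legs 110 and 70 mm outside; 0.25 kg. Origin: outer corner edge, mid-width; x along the short leg's outer face, z along the long leg's. Starts on its short leg (z up); on its long leg, x points up, z is level. Pushed lightly near its top from the short leg's side it turns about the corner, past about 25 degrees it falls onto the long leg
- mouse: black computer mouse, 100 x 60 x 33 mm, between robot and bracket; bystander, origin under its centre
- tape_measure: grey tape measure standing 66 mm high, 70 x 42 mm, beyond the bracket; bystander, origin under its centre
- screwdriver: screwdriver 190 mm long lying at the right; bystander

How it is judged:
By the outcome, as a careful person would: the job done as asked, in the order asked, and still so for the second after the job is handed in, with the robot touching nothing.
Of kit_heatsink, kit_cover, kit_shaft, kit_handle only 1 to 2 are there at a start; the rules pass over those that are not, and their reading is None.
At some moment in a run one of heatsink, cover, shaft, handle may be knocked a few centimetres aside while the robot is not near it.
It also fails if it takes over 200 s, if anything falls off the work surface, if the arm or the gripper's body presses on something with over 40 N, if the wrist force passes 120 N, or if a joint passes its speed limit or range.

## Working session

There is one attempt and no reset: what is moved stays moved. The work goes in short steps, Python scripts to look and compute and a tool call to move; the robot and the scene stay as the last step left them, time stands still between calls to the robot, and variables do not carry over. Pictures are saved under pics/ and viewed, about 12 in all and at most 16, crops included, and the job is handed in when it is done.

Besides the shell and the picture viewer there is one more tool, called after "Request:" as a command line: name --argument value ..., lists and objects as JSON in quotes. move_arm: Moves the arm, as the interface text tells. Its arguments: {"type":"object","properties":{"motion":{"type":"array"}},"required":["motion"]}

```bash
ls; mkdir -p pics; cat > h.py <<'E'
import numpy as np, cv2
from plant import readout, optics, ticket, nets
def cam(n):
    c=optics.read_camera(n); return c
def save(c,f,scale=1):
    im=cv2.cvtColor(c["image"],cv2.COLOR_RGB2BGR)
    cv2.imwrite("pics/"+f,im if scale==1 else cv2.resize(im,None,fx=scale,fy=scale))
def K(c): 
    f=210/np.tan(np.radians(c["fovy"])/2); return f
def pix2z(c,uv,z):
    f=K(c); T=np.array(c["world_from_camera"])
    d=np.array([(uv[0]-c["cx"])/f,-(uv[1]-c["cy"])/f,-1.]); d=T[:3,:3]@d; o=T[:3,3]
    return o+d*(z-o[2])/d[2]
def proj(c,p):
    f=K(c); T=np.array(c["world_from_camera"]); q=T[:3,:3].T@(np.array(p)-T[:3,3])
    return np.array([c["cx"]+f*q[0]/-q[2], c["cy"]-f*q[1]/-q[2]])
E
python3 - <<'E'
from h import *
np.set_printoptions(precision=3,suppress=True)
for n in ["scene","top","wrist"]:
    c=cam(n); save(c,n+"0.png",1.4 if n!="wrist" else 1); print(n,{k:v for k,v in c.items() if k!="image"})
    if n!="wrist":
      for q in ["station","lock","heatsink","cover","shaft","handle","bracket","mouse","tape_measure","screwdriver","pointer_tip","lock_grip"]:
        try: print(n,q,[(round(r["p"],2),np.round(r["at"]).tolist()) for r in nets.boxes_of(n,q)][:4])
        except Exception as e: print(n,q,e)
print(readout.get_obs())
E
```

```text
pics
scene {'fovy': 57.008177410557906, 'cx': 281.13915746036673, 'cy': 206.69530076295948, 'world_from_camera': array([[ 0.433, -0.613,  0.66 ,  1.308],
       [ 0.901,  0.295, -0.318, -0.49 ],
       [-0.   ,  0.733,  0.68 ,  0.809],
       [ 0.   ,  0.   ,  0.   ,  1.   ]])}
scene station [(0.9, [367.0, 187.0])]
scene lock [(0.72, [365.0, 156.0])]
scene heatsink []
scene cover [(0.73, [253.0, 235.0])]
scene shaft [(0.95, [237.0, 202.0])]
scene handle [(0.76, [204.0, 247.0]), (0.7, [236.0, 200.0])]
scene bracket [(0.8, [293.0, 218.0])]
scene mouse [(0.68, [261.0, 179.0])]
scene tape_measure [(0.57, [343.0, 255.0])]
scene screwdriver [(0.87, [131.0, 209.0]), (0.22, [369.0, 189.0])]
scene pointer_tip []
scene lock_grip [(0.69, [340.0, 254.0]), (0.65, [360.0, 153.0])]
top {'fovy': 54.617802572473884, 'cx': 281.37305169820314, 'cy': 207.47219764598094, 'world_from_camera': array([[-0.083,  0.973, -0.218,  0.4  ],
       [-0.997, -0.081,  0.017, -0.131],
       [-0.002,  0.218,  0.976,  0.994],
       [ 0.   ,  0.   ,  0.   ,  1.   ]])}
top station []
top lock [(0.72, [130.0, 284.0])]
t
[... 504 characters left out ...]
': array([[ 0.311,  0.923,  0.225,  0.267],
       [-0.95 ,  0.302,  0.073, -0.597],
       [-0.001, -0.236,  0.972,  0.384],
       [ 0.   ,  0.   ,  0.   ,  1.   ]])}
{'time': 1.35, 'q': array([ 1.187,  0.628,  0.039,  1.517, -0.027,  0.996, -0.02 ]), 'qvel': array([-0.002,  0.001,  0.   ,  0.001,  0.001, -0.   ,  0.002]), 'effort': array([ -0.001, -54.959,   1.143, -18.695,  -0.052,   0.016,   0.   ]), 'tool_pos': array([ 0.203, -0.617,  0.303]), 'orientation': array([[ 0.95 ,  0.312,  0.   ],
       [ 0.312, -0.95 , -0.   ],
       [ 0.   ,  0.   , -1.   ]]), 'wrist_force': array([ 0.449, -0.421,  0.443]), 'wrist_torque': array([-0.002,  0.053, -0.018]), 'grip_width': 0.9983498719878665}
```

View pics/top0.png

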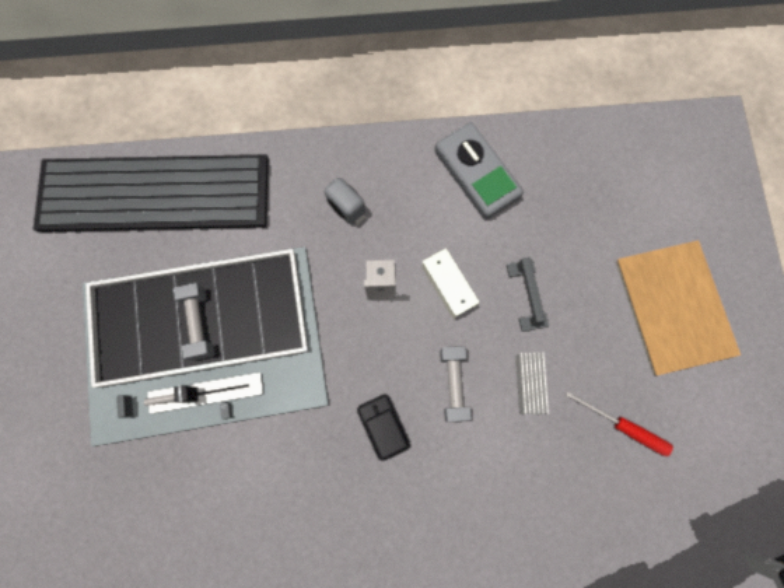

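View pics/scene0.png

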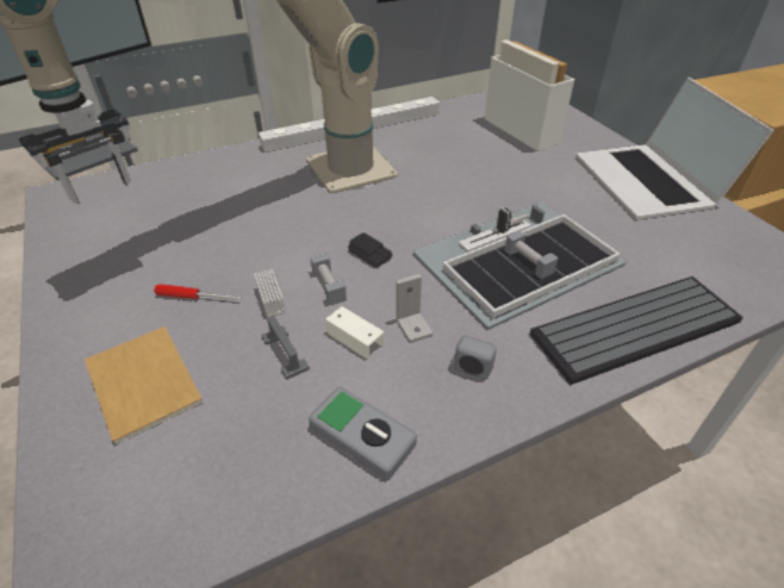

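Top view: the tray (scaled px 86–306, 252–384) already holds only a shaft, so the heat sink, cover, handle and bracket are still needed. The lock grip is at (185,394), the keeper at (127,406) and the pointer at (226,411). In the scene view the bracket's short leg points away from the robot, towards the camera.

```bash
cat >> h.py <<'E'
from scipy.optimize import minimize
def box(lx,ly,z0,z1,cx=0): return [(cx+a*lx/2,b*ly/2,z) for a in(-1,1) for b in(-1,1) for z in(z0,z1)]
HULL=dict(heatsink=box(.1,.038,0,.044),cover=box(.11,.046,0,.042),shaft=box(.122,.04,0,.044),
 handle=box(.124,.048,0,.01)+box(.114,.016,.04,.054),
 bracket=box(.07,.05,0,.01,.035)+box(.01,.05,0,.11,.005), bracketL=box(.11,.05,0,.01,.055)+box(.01,.05,0,.07,.005),
 mouse=box(.1,.06,0,.02)+box(.08,.04,.02,.033),tape_measure=box(.07,.042,0,.066))
def hullpx(c,name,x,y,yaw,z0=0):
    R=np.array([[np.cos(yaw),-np.sin(yaw)],[np.sin(yaw),np.cos(yaw)]])
    P=np.array([list(R@np.array(p[:2])+[x,y])+[p[2]+z0] for p in HULL[name]])
    return cv2.convexHull(np.array([proj(c,p) for p in P],np.float32))[:,0]
def area(h): return abs(cv2.contourArea(h.astype(np.float32)))
def fit(obs,name,x0,z0=0,yaws=None):
    """obs: list of (cam, hull pixels). IoU fit of x,y,yaw"""
    def cost(p):
        s=0
        for c,h in obs:
            g=hullpx(c,name,p[0],p[1],p[2],z0); i=cv2.intersectConvexConvex(h.astype(np.float32),g)[0]
            s+=1-i/(area(h)+area(g)-i+1e-9)
        return s/len(obs)
    best=None
    for yw in (np.arange(0,2*np.pi if 'bracket' in name else np.pi,np.pi/6) if yaws is None else yaws):
        r=minimize(cost,[x0[0],x0[1],yw],method="Nelder-Mead",options=dict(initial_simplex=[[x0[0],x0[1],yw],[x0[0]+.02,x0[1],yw],[x0[0],x0[1]+.02,yw],[x0[0],x0[1],yw+.25]],maxiter=250))
        if best is None or r.fun<best.fun: best=r
    return best.x,1-best.fun
def maskhull(m):
    n,l,s,_=cv2.connectedComponentsWithStats(m.astype(np.uint8)); k=1+np.argmax(s[1:,4])
    return cv2.convexHull(np.argwhere(l==k)[:,::-1].astype(np.float32))[:,0]
def dets(camname,query,pmin=.3):
    return [(r["p"],np.array(r["at"]),r["pixels"]) for r in nets.silhouettes(camname,query) if r["p"]>=pmin]
E
python3 - <<'E'
from h import *
np.set_printoptions(precision=3,suppress=True)
c=cam("top"); s=cam("scene")
for n in ["heatsink","cover","shaft","handle","bracket","mouse","tape_measure"]:
    o=[]
    for cn,cc in(("top",c),("scene",s)):
        for p,at,m in dets(cn,n)[:3]:
            z=.03; x0=pix2z(cc,at,z)[:2]; h=maskhull(m); x,i=fit([(cc,h)],n,x0)
            print(n,cn,round(p,2),at.round(),x,"iou",round(i,3)); o.append((cc,h,x,i))
    if len(o)==2 and np.linalg.norm(o[0][2][:2]-o[1][2][:2])<.04:
        print(n,"both",*fit([q[:2] for q in o],n,o[0][2][:2]))
im=cv2.cvtColor(c["image"],cv2.COLOR_RGB2BGR)[165:330,50:250]
cv2.imwrite("pics/traycrop.png",cv2.resize(im,None,fx=3.6,fy=3.6,interpolation=cv2.INTER_CUBIC))
# mouse/tape/grip est
print("grip",pix2z(c,[132,280],.0785),"ptr",pix2z(c,[161,293],.03))
E
```

```text
heatsink top 0.74 [377. 274.] [ 0.438 -0.364  3.085] iou 0.971
heatsink scene 0.85 [193. 210.] [ 0.436 -0.365  3.07 ] iou 0.873
heatsink both [ 0.438 -0.364 -0.064] 0.9136704548279311
cover top 0.6 [322. 201.] [ 0.623 -0.245  0.423] iou 0.956
cover scene 0.94 [253. 237.] [ 0.621 -0.245  0.432] iou 0.949
cover both [ 0.621 -0.245  0.433] 0.9484917871942569
shaft top 0.94 [325. 276.] [ 0.448 -0.237  3.087] iou 0.919
shaft scene 0.67 [235. 202.] [ 0.445 -0.236 -0.051] iou 0.896
shaft both [ 0.448 -0.237  3.089] 0.9061969470002157
handle top 0.86 [378. 206.] [ 0.594 -0.382  3.23 ] iou 0.946
handle scene 0.89 [204. 246.] [ 0.594 -0.382  0.109] iou 0.937
handle scene 0.75 [293. 220.] [ 0.611 -0.111  2.876] iou 0.754
bracket top 0.91 [268. 198.] [ 0.612 -0.124 -0.083] iou 0.823
bracket scene 0.83 [294. 217.] [ 0.608 -0.122  6.178] iou 0.97
bracket both [ 0.608 -0.123  6.198] 0.894432152799385
mouse top 0.78 [272. 305.] [ 0.388 -0.109  0.345] iou 0.92
mouse scene 0.82 [262. 178.] [ 0.382 -0.11   0.225] iou 0.866
mouse both [ 0.386 -0.11   3.44 ] 0.8756078269407823
tape_measure top 0.69 [247. 144.] [ 0.782 -0.075  3.643] iou 0.828
tape_measure scene 0.66 [344. 254.] [ 0.784 -0.073  0.72 ] iou 0.84
tape_measure both [ 0.782 -0.075  0.508] 0.8238105240597551
grip [0.467 0.198 0.079] ptr [0.435 0.148 0.03 ]
```

View pics/traycrop.png

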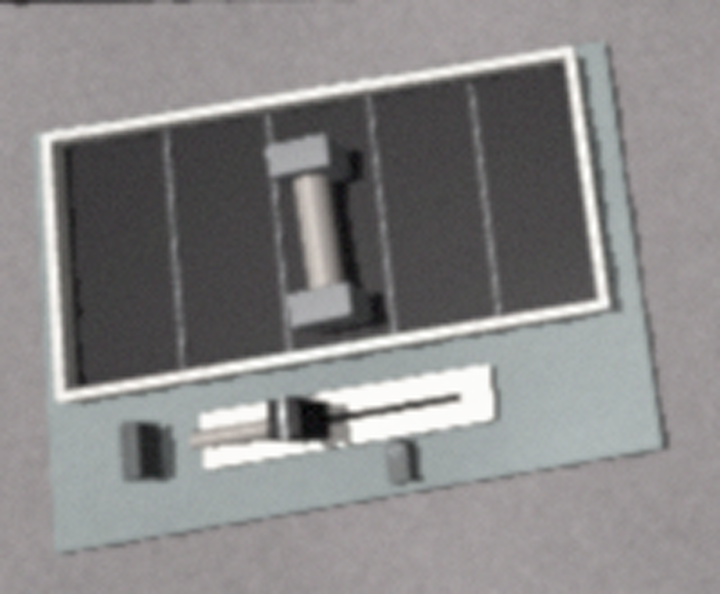

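The crop shows the kit shaft in lane 0 at (320,230). The tray's outer corners are at (40,133), (575,47), (610,307) and (63,402), the grip is around (300,418), the keeper at (147,452) and the pointer at (402,460).

```bash
cat >> h.py <<'E'
def st2w(st,p):
    x,y,a=st; return np.array([x+np.cos(a)*p[0]-np.sin(a)*p[1],y+np.sin(a)*p[0]+np.cos(a)*p[1],p[2]])
def w2st(st,p):
    x,y,a=st; d=np.array(p[:2])-[x,y]; return np.array([np.cos(a)*d[0]+np.sin(a)*d[1],-np.sin(a)*d[0]+np.cos(a)*d[1]])
E
python3 - <<'E'
from h import *
from scipy.optimize import least_squares
np.set_printoptions(precision=4,suppress=True)
c=cam("top")
L=[((40,133),(.09,.18,.036)),((575,47),(.09,-.18,.036)),((610,307),(-.09,-.18,.036)),((63,402),(-.09,.18,.036)),((663,447),(-.185,-.2,.012)),((58,552),(-.185,.2,.012)),((606,43),(.1,-.2,.012))]
U=np.array([np.array(l[0])/3.6+[50,165] for l in L]); P=[l[1] for l in L]
r=least_squares(lambda s:np.concatenate([proj(c,st2w(s,p))-u for p,u in zip(P,U)]),[.55,.23,0.1])
st=r.x; print("station",st,"res px",r.fun.reshape(-1,2).round(1).tolist())
f=lambda p:((proj(c,st2w(st,p))-[50,165])*3.6).round().tolist()
for v in (.05,.06,.07,.08,.09): print("grip v",v,"top",[f((-.13+a,v-.06+b,.0785)) for a in(-.013,.013) for b in(-.011,.011)],"low",f((-.13,v-.071,.0225)))
print("ptr st",[w2st(st,pix2z(c,np.array(q)/3.6+[50,165],.03)) for q in((402,440),(388,462),(415,462))])
h=[maskhull(m) for p,a,m in dets("top","kit_shaft")]
for p,a,m in dets("top","kit_shaft"):
    x,i=fit([(c,maskhull(m))],"shaft",pix2z(c,a,.04)[:2],.018); print(p,a,x,i,w2st(st,x))
print([ (y,st2w(st,(0,y,.018))) for y in(-.14,-.07,0,.07,.14)])
for p,a,m in dets("top","lock"): q=np.argwhere(m); print(p,a,(( q.min(0)[::-1]-[50,165])*3.6),((q.max(0)[::-1]-[50,165])*3.6))
E
```

```text
station [0.5966 0.194  0.087 ] res px [[1.1, 0.3], [-0.1, -0.0], [0.1, -0.0], [-1.2, -0.3], [0.8, 0.3], [-0.8, 0.7], [0.3, -1.2]]
grip v 0.05 top [[356.0, 427.0], [320.0, 434.0], [352.0, 385.0], [316.0, 391.0]] low [381.0, 410.0]
grip v 0.06 top [[340.0, 430.0], [304.0, 436.0], [336.0, 388.0], [300.0, 394.0]] low [366.0, 413.0]
grip v 0.07 top [[323.0, 433.0], [288.0, 439.0], [319.0, 391.0], [284.0, 397.0]] low [351.0, 416.0]
grip v 0.08 top [[307.0, 436.0], [271.0, 442.0], [303.0, 394.0], [268.0, 400.0]] low [335.0, 418.0]
grip v 0.09 top [[291.0, 439.0], [255.0, 445.0], [287.0, 396.0], [252.0, 402.0]] low [320.0, 421.0]
ptr st [array([-0.1518, -0.0345]), array([-0.1641, -0.0242]), array([-0.1671, -0.0413])]
0.55 [136.2 233.3] [0.5871 0.196  3.2763] 0.9618807482041005 [-0.0093  0.0028]
0.47 [460.4 309.9] [ 0.3449 -0.5053  1.2737] 0.3583705543930733 [-0.3115 -0.6747]
[(-0.14, array([0.6087, 0.0545, 0.018 ])), (-0.07, array([0.6027, 0.1243, 0.018 ])), (0, array([0.5966, 0.194 , 0.018 ])), (0.07, array([0.5905, 0.2637, 0.018 ])), (0.14, array([0.5844, 0.3335, 0.018 ]))]
```

Request:
move_arm --motion '[{"ax":0,"ay":0,"az":-0.1,"tx":24.7,"ty":21.7,"tz":0,"grip":0.3},{"ax":0,"ay":0,"az":-0.231,"tx":24.7,"ty":21.7,"tz":0,"grip":0.3},{"ax":0,"ay":0,"az":-0.231,"tx":24.7,"ty":21.7,"tz":0,"grip":0.3},{"ax":0,"ay":0,"az":-0.231,"tx":24.7,"ty":21.7,"tz":0,"grip":0.3},{"ax":0,"ay":0,"az":-0.231,"tx":24.7,"ty":21.7,"tz":0,"grip":0.3},{"ax":0,"ay":0,"az":-0.231,"tx":24.7,"ty":21.7,"tz":0,"grip":0.3},{"ax":0,"ay":0,"az":-0.231,"tx":24.7,"ty":21.7,"tz":0,"grip":0.3},{"ax":0,"ay":0,"az":-0.231,"tx":24.7,"ty":21.7,"tz":0,"grip":0.3}]'

```text
time: 3.02
tool_pos: [0.4522, -0.3981, 0.3029]
orientation: [[0.996, 0.088, 0.001], [0.088, -0.996, 0.0], [0.001, -0.0, -1.0]]
wrist_force: [0.6, -0.3, 0.4]
grip_width: 0.701
```

Request:
move_arm --motion '[{"ax":0,"ay":0,"az":0,"tx":1.5,"ty":30,"tz":0,"grip":0.3},{"ax":0,"ay":0,"az":0,"tx":1.5,"ty":30,"tz":0,"grip":0.3},{"ax":0,"ay":0,"az":0,"tx":1.5,"ty":30,"tz":0,"grip":0.3},{"ax":0,"ay":0,"az":0,"tx":1.5,"ty":30,"tz":0,"grip":0.3},{"ax":0,"ay":0,"az":0,"tx":1.5,"ty":30,"tz":0,"grip":0.3},{"ax":0,"ay":0,"az":0,"tx":1.5,"ty":30,"tz":0,"grip":0.3},{"ax":0,"ay":0,"az":0,"tx":1.5,"ty":30,"tz":0,"grip":0.3},{"ax":0,"ay":0,"az":0,"tx":1.5,"ty":30,"tz":0,"grip":0.3}]'

```text
time: 3.68
tool_pos: [0.4654, -0.093, 0.3028]
orientation: [[0.995, 0.096, 0.0], [0.096, -0.995, 0.004], [0.0, -0.004, -1.0]]
wrist_force: [-0.4, -0.2, -0.6]
grip_width: 0.698
```

Request:
move_arm --motion '[{"ax":0,"ay":0,"az":0,"tx":0,"ty":30,"tz":-6,"grip":0.3},{"ax":0,"ay":0,"az":0,"tx":0,"ty":30,"tz":-6,"grip":0.3},{"ax":0,"ay":0,"az":0,"tx":0,"ty":30,"tz":-6,"grip":0.3},{"ax":0,"ay":0,"az":0,"tx":0,"ty":30,"tz":-6,"grip":0.3},{"ax":0,"ay":0,"az":0,"tx":0,"ty":30,"tz":-6,"grip":0.3},{"ax":0,"ay":0,"az":0,"tx":0,"ty":30,"tz":-6,"grip":0.3},{"ax":0,"ay":0,"az":0,"tx":0,"ty":30,"tz":-6,"grip":0.3},{"ax":0,"ay":0,"az":0,"tx":0,"ty":30,"tz":-6,"grip":0.3}]'

```text
time: 4.35
tool_pos: [0.4643, 0.2062, 0.2418]
orientation: [[0.996, 0.094, -0.0], [0.094, -0.996, 0.003], [0.0, -0.003, -1.0]]
wrist_force: [0.3, 0.5, 0.2]
grip_width: 0.698
```

```bash
python3 - <<'E'
from h import *
np.set_printoptions(precision=4,suppress=True)
c=cam("wrist"); save(c,"w1.png"); o=readout.get_obs(); print(o["time"],o["tool_pos"],o["orientation"],o["wrist_force"],o["grip_width"])
st=[0.5966,0.194,0.087]
for q in("lock_grip","pointer_tip"): print(q,[(r["p"],r["at"],w2st(st,pix2z(c,r["at"],.0785 if q[0]=='l' else .03))) for r in nets.boxes_of("wrist",q)])
print("expected top corners",[proj(c,st2w(st,(-.13+a,.02+b,.0785))) for a in(-.013,.013) for b in(-.011,.011)])
E
```

```text
4.4 [0.4643 0.2067 0.2417] [[ 0.9954  0.0957 -0.0004]
 [ 0.0957 -0.9954  0.0035]
 [-0.0001 -0.0035 -1.    ]] [ 0.7754  2.3092 -0.7644] 0.6976339260869733
lock_grip [(0.63, [274.4, 211.9], array([-0.1221,  0.0292])), (0.6, [295.5, 120.0], array([-0.0515,  0.0135]))]
pointer_tip [(0.66, [334.0, 237.7], array([-0.1593, -0.0279]))]
expected top corners [array([299.1668, 236.9781]), array([272.1684, 236.7956]), array([299.8077, 205.8001]), array([272.145 , 205.6203])]
```

View pics/w1.png

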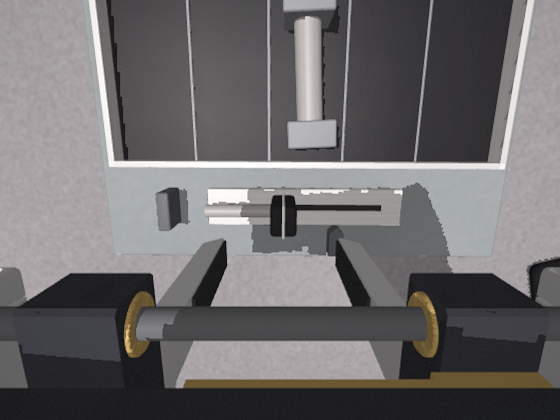

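The wrist view shows the grip's white line at column 283, rows 195–238, centred between the fingertips. Going down, closing and sliding.

Request:
move_arm --motion '[{"ax":0,"ay":0,"az":0,"tx":0,"ty":0,"tz":-4,"grip":0.3},{"ax":0,"ay":0,"az":0,"tx":0,"ty":0,"tz":-7,"grip":0.3},{"ax":0,"ay":0,"az":0,"tx":0,"ty":0,"tz":-9.3,"grip":0.3},{"ax":0,"ay":0,"az":0,"tx":0,"ty":0,"tz":-9.3,"grip":0.9},{"ax":0,"ay":0,"az":0,"tx":0,"ty":0,"tz":-9.3,"grip":0.9},{"ax":0,"ay":0,"az":0,"tx":0,"ty":0,"tz":-9.3,"grip":0.9},{"ax":0,"ay":0,"az":0,"tx":0,"ty":0,"tz":-9.3,"grip":0.9},{"ax":0,"ay":0,"az":0,"tx":0,"ty":0,"tz":-9.3,"grip":0.9}]'

```text
time: 5.17
tool_pos: [0.4661, 0.1995, 0.1513]
orientation: [[0.996, 0.086, 0.003], [0.086, -0.996, 0.001], [0.003, -0.001, -1.0]]
wrist_force: [-0.1, -0.3, -0.4]
grip_width: 0.382
```

Request:
move_arm --motion '[{"ax":0,"ay":0,"az":0,"tx":-0.05,"ty":0.6,"tz":0,"grip":0.9},{"ax":0,"ay":0,"az":0,"tx":-0.1,"ty":1.2,"tz":0,"grip":0.9},{"ax":0,"ay":0,"az":0,"tx":-0.16,"ty":1.8,"tz":0,"grip":0.9},{"ax":0,"ay":0,"az":0,"tx":-0.2,"ty":2.4,"tz":0,"grip":0.9},{"ax":0,"ay":0,"az":0,"tx":-0.25,"ty":2.8,"tz":0,"grip":0.9},{"ax":0,"ay":0,"az":0,"tx":-0.28,"ty":3.2,"tz":0,"grip":0.9}]'

```text
time: 5.67
tool_pos: [0.4627, 0.2327, 0.1505]
orientation: [[0.996, 0.088, 0.002], [0.088, -0.996, 0.001], [0.002, -0.001, -1.0]]
wrist_force: [-0.2, -2.2, 7.4]
grip_width: 0.233
```

Request:
move_arm --motion '[{"ax":0,"ay":0,"az":0,"tx":-0.03,"ty":0.4,"tz":0,"grip":0.9},{"ax":0,"ay":0,"az":0,"tx":-0.07,"ty":0.8,"tz":0,"grip":0.9},{"ax":0,"ay":0,"az":0,"tx":-0.07,"ty":0.8,"tz":0,"grip":0.9}]'

```text
time: 5.92
tool_pos: [0.4619, 0.2415, 0.1505]
orientation: [[0.996, 0.088, 0.002], [0.088, -0.996, 0.002], [0.002, -0.001, -1.0]]
wrist_force: [-1.0, 0.7, 6.6]
grip_width: 0.233
```

Request:
move_arm --motion '[{"ax":0,"ay":0,"az":0,"tx":-0.03,"ty":0.3,"tz":0,"grip":0.9},{"ax":0,"ay":0,"az":0,"tx":-0.03,"ty":0.3,"tz":0,"grip":0.9}]'

```text
time: 6.08
tool_pos: [0.4618, 0.2437, 0.1505]
orientation: [[0.996, 0.088, 0.002], [0.088, -0.996, 0.001], [0.002, -0.001, -1.0]]
wrist_force: [0.6, -1.3, 7.0]
grip_width: 0.231
```

Request:
move_arm --motion '[{"ax":0,"ay":0,"az":0,"tx":-0.03,"ty":0.3,"tz":0,"grip":0.9},{"ax":0,"ay":0,"az":0,"tx":-0.03,"ty":0.3,"tz":0,"grip":0.9}]'

```text
time: 6.25
tool_pos: [0.4617, 0.2442, 0.1505]
orientation: [[0.996, 0.086, 0.001], [0.086, -0.996, -0.003], [0.001, 0.003, -1.0]]
wrist_force: [1.3, -6.5, 9.0]
grip_width: 0.234
```

Request:
move_arm --motion '[{"ax":0,"ay":0,"az":0,"tx":-0.02,"ty":0.2,"tz":0,"grip":0.9},{"ax":0,"ay":0,"az":0,"tx":-0.03,"ty":0.4,"tz":0,"grip":0.9},{"ax":0,"ay":0,"az":0,"tx":-0.03,"ty":0.4,"tz":0,"grip":0.9}]'

```text
time: 6.5
tool_pos: [0.4618, 0.2447, 0.1505]
orientation: [[0.996, 0.084, 0.0], [0.084, -0.996, -0.007], [-0.0, 0.007, -1.0]]
wrist_force: [1.4, -13.1, 12.2]
grip_width: 0.231
```

Request:
move_arm --motion '[{"ax":0,"ay":0,"az":0,"tx":0.03,"ty":-0.4,"tz":0,"grip":0.9},{"ax":0,"ay":0,"az":0,"tx":0.03,"ty":-0.4,"tz":0,"grip":0.5},{"ax":0,"ay":0,"az":0,"tx":0.05,"ty":-0.7,"tz":0,"grip":0.5},{"ax":0,"ay":0,"az":0,"tx":0.05,"ty":-0.8,"tz":0,"grip":0.5},{"ax":0,"ay":0,"az":0,"tx":0.05,"ty":-0.8,"tz":0,"grip":0.5},{"ax":0,"ay":0,"az":0,"tx":0.05,"ty":-0.8,"tz":4,"grip":0.5},{"ax":0,"ay":0,"az":0,"tx":0.05,"ty":-0.8,"tz":8,"grip":0.5},{"ax":0,"ay":0,"az":0,"tx":0.05,"ty":-0.8,"tz":12,"grip":0.5}]'

```text
time: 7.17
tool_pos: [0.4605, 0.2417, 0.2702]
orientation: [[0.996, 0.087, -0.003], [0.087, -0.996, -0.001], [-0.003, 0.001, -1.0]]
wrist_force: [1.4, 1.5, 0.5]
grip_width: 0.5
```

```bash
cat > look.py <<'E'
import sys
from h import *
np.set_printoptions(precision=4,suppress=True)
st=[0.5966,0.194,0.087]
Q=sys.argv[1:]; c=cam("top"); s=cam("scene")
for n in Q:
    o=[]
    for cn,cc in(("top",c),("scene",s)):
        for p,at,m in dets(cn,n)[:3]:
            h=maskhull(m); x,i=fit([(cc,h)],n.replace("kit_",""),pix2z(cc,at,.03)[:2],0 if "kit" not in n else .018); print(n,cn,round(p,2),at.round(),x,"iou",round(i,3)," st",w2st(st,x))
o=readout.get_obs(); print(o["time"],o["tool_pos"],o["orientation"][:,1],o["grip_width"])
E
python3 look.py heatsink; python3 - <<'E'
from h import *
np.set_printoptions(precision=4,suppress=True)
c=cam("wrist"); save(c,"w2.png")
st=[0.5966,0.194,0.087]
print([(r["p"],r["at"],w2st(st,pix2z(c,r["at"],.0785))) for r in nets.boxes_of("wrist","lock_grip")])
print("exp home",proj(c,st2w(st,(-.13,.06,.0785))),"home pm1cm",proj(c,st2w(st,(-.13,.05,.0785))))
E
```

```text
heatsink top 0.68 [381. 275.] [ 0.4379 -0.3641 -0.0611] iou 0.973  st [-0.2066 -0.5422]
heatsink scene 0.75 [192. 211.] [ 0.4329 -0.3648 -0.0998] iou 0.757  st [-0.2117 -0.5425]
heatsink scene 0.34 [342. 162.] [0.3831 0.1799 2.4975] iou 0.133  st [-0.2139  0.0045]
7.3667 [0.4614 0.2422 0.2706] [ 0.0874 -0.9962 -0.0013] 0.5022744378695835
[(0.58, [271.4, 207.4], array([-0.1243,  0.0683]))]
exp home [280.7165 213.6179] home pm1cm [291.8981 213.612 ]
```

View pics/w2.png

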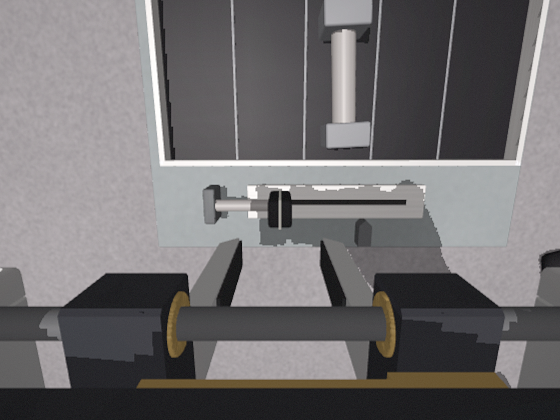

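The grip's white line is at column 280 against 280.7 expected for home, and the bolt reaches the keeper: the lock is home. Heat sink next, moving over while I check clearance to the screwdriver tip.

Request:
move_arm --motion '[{"ax":0,"ay":0,"az":0,"tx":-0.1,"ty":-30.3,"tz":0,"grip":0.3},{"ax":0,"ay":0,"az":0,"tx":-0.1,"ty":-30.3,"tz":0,"grip":0.3},{"ax":0,"ay":0,"az":0,"tx":-0.1,"ty":-30.3,"tz":0,"grip":0.3},{"ax":0,"ay":0,"az":0,"tx":-0.1,"ty":-30.3,"tz":0,"grip":0.3},{"ax":0,"ay":0,"az":0,"tx":-0.1,"ty":-30.3,"tz":0,"grip":0.3},{"ax":0,"ay":0,"az":0,"tx":-0.1,"ty":-30.3,"tz":0,"grip":0.3},{"ax":0,"ay":0,"az":0,"tx":-0.1,"ty":-30.3,"tz":0,"grip":0.3},{"ax":0,"ay":0,"az":0,"tx":-0.1,"ty":-30.3,"tz":0,"grip":0.3}]'

```text
time: 8.13
tool_pos: [0.4587, -0.0682, 0.2683]
orientation: [[0.997, 0.078, -0.003], [0.078, -0.997, -0.003], [-0.004, 0.003, -1.0]]
wrist_force: [0.4, -0.3, -0.3]
grip_width: 0.698
```

Request:
move_arm --motion '[{"ax":0,"ay":0,"az":-0.1,"tx":-1,"ty":-30.2,"tz":-2,"grip":0.3},{"ax":0,"ay":0,"az":-0.148,"tx":-1,"ty":-30.2,"tz":-2,"grip":0.3},{"ax":0,"ay":0,"az":-0.148,"tx":-1,"ty":-30.2,"tz":-2,"grip":0.3},{"ax":0,"ay":0,"az":-0.148,"tx":-1,"ty":-30.2,"tz":-2,"grip":0.3},{"ax":0,"ay":0,"az":-0.148,"tx":-1,"ty":-30.2,"tz":-2,"grip":0.3},{"ax":0,"ay":0,"az":-0.148,"tx":-1,"ty":-30.2,"tz":-2,"grip":0.3},{"ax":0,"ay":0,"az":-0.148,"tx":-1,"ty":-30.2,"tz":-2,"grip":0.3},{"ax":0,"ay":0,"az":-0.148,"tx":-1,"ty":-30.2,"tz":-2,"grip":0.3}]'

```text
time: 8.8
tool_pos: [0.4477, -0.3703, 0.2476]
orientation: [[0.998, -0.069, -0.003], [-0.069, -0.998, -0.003], [-0.003, 0.003, -1.0]]
wrist_force: [-0.3, -0.9, -0.1]
grip_width: 0.701
```

```bash
cat > wlook.py <<'E'
import sys
from h import *
np.set_printoptions(precision=4,suppress=True)
n=sys.argv[1]; z0=float(sys.argv[2]) if len(sys.argv)>2 else 0
c=cam("wrist"); 
if len(sys.argv)>3: save(c,sys.argv[3])
o=readout.get_obs(); tp=o["tool_pos"]; y=o["orientation"][:,1]; print(o["time"],tp,"toolx",o["orientation"][:,0],"jaw",np.arctan2(y[1],y[0]),o["grip_width"])
for p,at,m in dets("wrist",n):
    x,i=fit([(c,maskhull(m))],n.split('_')[-1],pix2z(c,at,.03)[:2],z0); j=(x[2]+np.pi/2-np.arctan2(y[1],y[0])+np.pi/2)%np.pi-np.pi/2
    print(n,round(p,2),at,x,"iou",round(i,3),"tcp err cm",(x[:2]-tp[:2])*100,"az",j)
E
python3 wlook.py heatsink 0 w3.png; python3 - <<'E'
from h import *
c=cam("wrist")
for p,a,m in dets("wrist","screwdriver",.2):
    q=np.argwhere(m)[:,::-1]; print(p,a)
    for k in (q[:,0].argmin(),q[:,1].argmin(),q[:,1].argmax(),q[:,0].argmax()): print(q[k],pix2z(c,q[k],.006))
E
```

```text
8.85 [ 0.4478 -0.3696  0.2475] toolx [ 0.9976 -0.0691 -0.0028] jaw -1.6399746801791948 0.7003395282721895
heatsink 0.56 [271.6 215.1] [ 0.4369 -0.3646  3.071 ] iou 0.967 tcp err cm [-1.0912  0.5006] az -0.00146418108075963
0.68 [389.2 259.5]
[338 230] [ 0.41365146 -0.42514093  0.006     ]
[339 229] [ 0.41469624 -0.42623483  0.006     ]
[406 280] [ 0.35032711 -0.49930774  0.006     ]
[430 272] [ 0.35820408 -0.52553712  0.006     ]
```

View pics/w3.png

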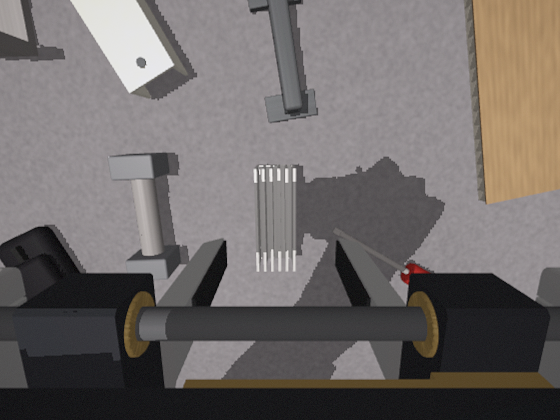

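The wrist view shows the heat sink at (276,218) between the fingers, with the screwdriver tip at (337,230). With the jaws at 66 mm the fingers clear that tip.

Request:
move_arm --motion '[{"ax":0,"ay":0,"az":0,"tx":-0.2,"ty":0.5,"tz":-4,"grip":0.3},{"ax":0,"ay":0,"az":0,"tx":-0.2,"ty":0.5,"tz":-8,"grip":0.3},{"ax":0,"ay":0,"az":0,"tx":-0.2,"ty":0.5,"tz":-12,"grip":0.3},{"ax":0,"ay":0,"az":0,"tx":-0.2,"ty":0.5,"tz":-14.2,"grip":0.3},{"ax":0,"ay":0,"az":0,"tx":-0.2,"ty":0.5,"tz":-14.2,"grip":0.3},{"ax":0,"ay":0,"az":0,"tx":-0.2,"ty":0.5,"tz":-14.2,"grip":0.8},{"ax":0,"ay":0,"az":0,"tx":-0.2,"ty":0.5,"tz":-14.2,"grip":0.8},{"ax":0,"ay":0,"az":0,"tx":-0.2,"ty":0.5,"tz":-14.2,"grip":0.8}]'

```text
time: 9.67
tool_pos: [0.4496, -0.3588, 0.1097]
orientation: [[0.998, -0.06, 0.003], [-0.06, -0.998, -0.002], [0.003, 0.002, -1.0]]
wrist_force: [0.8, -1.6, -0.0]
grip_width: 0.524
```

Request:
move_arm --motion '[{"ax":0,"ay":0,"az":0,"tx":0,"ty":0,"tz":0,"grip":0.8},{"ax":0,"ay":0,"az":0,"tx":0,"ty":0,"tz":0,"grip":0.8},{"ax":0,"ay":0,"az":0,"tx":0,"ty":0,"tz":0,"grip":0.8},{"ax":0,"ay":0,"az":0,"tx":0,"ty":0,"tz":2,"grip":0.8},{"ax":0,"ay":0,"az":0,"tx":0,"ty":0,"tz":5,"grip":0.8},{"ax":0,"ay":0,"az":0,"tx":0,"ty":0,"tz":8,"grip":0.8},{"ax":0,"ay":0,"az":0,"tx":0,"ty":0,"tz":11,"grip":0.8},{"ax":0,"ay":0,"az":0,"tx":0,"ty":0,"tz":14,"grip":0.8}]'

```text
time: 10.33
tool_pos: [0.4475, -0.3574, 0.2488]
orientation: [[0.998, -0.061, -0.001], [-0.061, -0.998, 0.002], [-0.001, -0.002, -1.0]]
wrist_force: [1.3, -0.2, -4.7]
grip_width: 0.407
```

Request:
move_arm --motion '[{"ax":0,"ay":0,"az":0.1,"tx":8.3,"ty":24.2,"tz":0,"grip":0.8},{"ax":0,"ay":0,"az":0.148,"tx":8.3,"ty":24.2,"tz":0,"grip":0.8},{"ax":0,"ay":0,"az":0.148,"tx":8.3,"ty":24.2,"tz":0,"grip":0.8},{"ax":0,"ay":0,"az":0.148,"tx":8.3,"ty":24.2,"tz":0,"grip":0.8},{"ax":0,"ay":0,"az":0.148,"tx":8.3,"ty":24.2,"tz":0,"grip":0.8},{"ax":0,"ay":0,"az":0.148,"tx":8.3,"ty":24.2,"tz":0,"grip":0.8},{"ax":0,"ay":0,"az":0.148,"tx":8.3,"ty":24.2,"tz":0,"grip":0.8}]'

```text
time: 10.92
tool_pos: [0.5332, -0.106, 0.2475]
orientation: [[0.995, 0.098, 0.001], [0.098, -0.995, 0.007], [0.001, -0.007, -1.0]]
wrist_force: [0.9, 0.8, -3.4]
grip_width: 0.403
```

Request:
move_arm --motion '[{"ax":0,"ay":0,"az":0,"tx":8.3,"ty":24.0,"tz":0,"grip":0.8},{"ax":0,"ay":0,"az":0,"tx":8.3,"ty":24.0,"tz":0,"grip":0.8},{"ax":0,"ay":0,"az":0,"tx":8.3,"ty":24.0,"tz":0,"grip":0.8},{"ax":0,"ay":0,"az":0,"tx":8.3,"ty":24.0,"tz":0,"grip":0.8},{"ax":0,"ay":0,"az":0,"tx":8.3,"ty":24.0,"tz":0,"grip":0.8},{"ax":0,"ay":0,"az":0,"tx":8.3,"ty":24.0,"tz":0,"grip":0.8},{"ax":0,"ay":0,"az":0,"tx":8.3,"ty":24.0,"tz":0,"grip":0.8},{"ax":0,"ay":0,"az":0,"tx":8.3,"ty":24.0,"tz":0,"grip":0.8}]'

```text
time: 11.58
tool_pos: [0.6135, 0.1287, 0.2469]
orientation: [[0.996, 0.094, -0.002], [0.094, -0.996, 0.003], [-0.001, -0.003, -1.0]]
wrist_force: [0.4, -1.3, -3.3]
grip_width: 0.402
```

```bash
python3 wlook.py kit_heatsink 0.14
```

```text
11.6333 [0.6132 0.1252 0.2469] toolx [ 0.9959  0.0901 -0.0023] jaw -1.4806007482680847 0.4055556432851463
```

Request:
move_arm --motion '[{"ax":0,"ay":0,"az":0,"tx":0,"ty":0,"tz":-3,"grip":0.8},{"ax":0,"ay":0,"az":0,"tx":0,"ty":0,"tz":-6,"grip":0.8},{"ax":0,"ay":0,"az":0,"tx":0,"ty":0,"tz":-9,"grip":0.8},{"ax":0,"ay":0,"az":0,"tx":0,"ty":0,"tz":-10.5,"grip":0.8},{"ax":0,"ay":0,"az":0,"tx":0,"ty":0,"tz":-11.3,"grip":0.8},{"ax":0,"ay":0,"az":0,"tx":0,"ty":0,"tz":-11.6,"grip":0.8},{"ax":0,"ay":0,"az":0,"tx":0,"ty":0,"tz":-11.6,"grip":0.8}]'

```text
time: 12.27
tool_pos: [0.6143, 0.1223, 0.1317]
orientation: [[0.996, 0.085, -0.0], [0.085, -0.996, -0.001], [-0.0, 0.001, -1.0]]
wrist_force: [0.4, 0.5, -3.7]
grip_width: 0.407
```

Request:
move_arm --motion '[{"ax":0,"ay":0,"az":0,"tx":0,"ty":0,"tz":-0.3,"grip":0.8},{"ax":0,"ay":0,"az":0,"tx":0,"ty":0,"tz":-0.3,"grip":0.8}]'

```text
time: 12.43
tool_pos: [0.6149, 0.1233, 0.1297]
orientation: [[0.996, 0.086, 0.002], [0.086, -0.996, 0.0], [0.002, -0.0, -1.0]]
wrist_force: [-0.6, -0.3, -4.3]
grip_width: 0.399
```

Request:
move_arm --motion '[{"ax":0,"ay":0,"az":0,"tx":0,"ty":0,"tz":-0.3,"grip":0.8},{"ax":0,"ay":0,"az":0,"tx":0,"ty":0,"tz":-0.3,"grip":0.8}]'

```text
time: 12.6
tool_pos: [0.6152, 0.1237, 0.1274]
orientation: [[0.996, 0.087, 0.003], [0.087, -0.996, 0.001], [0.003, -0.0, -1.0]]
wrist_force: [-0.8, -1.1, 3.5]
grip_width: 0.404
```

Request:
move_arm --motion '[{"ax":0,"ay":0,"az":0,"tx":0,"ty":0,"tz":-0.2,"grip":0.8},{"ax":0,"ay":0,"az":0,"tx":0,"ty":0,"tz":-0.2,"grip":0.8}]'

```text
time: 12.77
tool_pos: [0.6152, 0.1236, 0.1274]
orientation: [[0.996, 0.087, 0.003], [0.087, -0.996, 0.001], [0.003, -0.0, -1.0]]
wrist_force: [-4.1, -1.5, 18.7]
grip_width: 0.405
```

Request:
move_arm --motion '[{"ax":0,"ay":0,"az":0,"tx":0,"ty":0,"tz":0.2,"grip":0.5},{"ax":0,"ay":0,"az":0,"tx":0,"ty":0,"tz":0.2,"grip":0.5},{"ax":0,"ay":0,"az":0,"tx":0,"ty":0,"tz":0.2,"grip":0.5},{"ax":0,"ay":0,"az":0,"tx":0,"ty":0,"tz":2,"grip":0.48},{"ax":0,"ay":0,"az":0,"tx":0,"ty":0,"tz":5,"grip":0.48},{"ax":0,"ay":0,"az":0,"tx":0,"ty":0,"tz":9,"grip":0.4},{"ax":0,"ay":0,"az":0,"tx":0,"ty":0,"tz":13,"grip":0.3}]'

```text
time: 13.35
tool_pos: [0.6136, 0.1234, 0.254]
orientation: [[0.996, 0.087, -0.002], [0.087, -0.996, -0.001], [-0.002, 0.0, -1.0]]
wrist_force: [0.5, -0.4, 0.1]
grip_width: 0.627
```

Request:
move_arm --motion '[{"ax":0,"ay":0,"az":0.1,"tx":0.9,"ty":-32,"tz":2,"grip":0.2},{"ax":0,"ay":0,"az":0.22,"tx":0.9,"ty":-32,"tz":2,"grip":0.2},{"ax":0,"ay":0,"az":0.346,"tx":0.9,"ty":-32,"tz":2,"grip":0.2},{"ax":0,"ay":0,"az":0.346,"tx":0.9,"ty":-32,"tz":2,"grip":0.2},{"ax":0,"ay":0,"az":0.346,"tx":0.9,"ty":-32,"tz":2,"grip":0.2},{"ax":0,"ay":0,"az":0.346,"tx":0.9,"ty":-32,"tz":2,"grip":0.2},{"ax":0,"ay":0,"az":0.346,"tx":0.9,"ty":-32,"tz":2,"grip":0.2},{"ax":0,"ay":0,"az":0.346,"tx":0.9,"ty":-32,"tz":2,"grip":0.2}]'

```text
time: 14.02
tool_pos: [0.6225, -0.2018, 0.2738]
orientation: [[0.91, 0.416, 0.0], [0.416, -0.909, -0.003], [-0.001, 0.002, -1.0]]
wrist_force: [0.5, -0.8, 0.3]
grip_width: 0.794
```

Request:
move_arm --motion '[{"ax":0,"ay":0,"az":0,"tx":0,"ty":-5,"tz":-2,"grip":0.2},{"ax":0,"ay":0,"az":0,"tx":0,"ty":-5,"tz":-2,"grip":0.2},{"ax":0,"ay":0,"az":0,"tx":0,"ty":-5,"tz":-2,"grip":0.2}]'

```text
time: 14.27
tool_pos: [0.621, -0.2517, 0.2516]
orientation: [[0.911, 0.413, -0.004], [0.413, -0.911, -0.002], [-0.004, 0.0, -1.0]]
wrist_force: [-0.6, 0.4, -0.4]
grip_width: 0.799
```

```bash
python3 wlook.py cover; python3 look.py kit_heatsink
```

```text
14.3167 [ 0.6222 -0.248   0.2524] toolx [ 0.9092  0.4163 -0.0018] jaw -1.141441697115644 0.8003467333111866
cover 0.73 [273.  202.4] [ 0.618  -0.2456  0.4366] iou 0.977 tcp err cm [-0.4206  0.2453] az 0.007237768751799933
kit_heatsink top 0.63 [247. 145.] [ 0.7858 -0.0699  0.6486] iou 0.707  st [ 0.1656 -0.2793]
14.5667 [ 0.6241 -0.2439  0.2542] [ 0.4225 -0.9064 -0.0005] 0.7979367219238263
```

Request:
move_arm --motion '[{"ax":0,"ay":0,"az":0,"tx":-0.4,"ty":-0.1,"tz":-4,"grip":0.2},{"ax":0,"ay":0,"az":0,"tx":-0.4,"ty":-0.1,"tz":-8,"grip":0.2},{"ax":0,"ay":0,"az":0,"tx":-0.4,"ty":-0.1,"tz":-12,"grip":0.2},{"ax":0,"ay":0,"az":0,"tx":-0.4,"ty":-0.1,"tz":-15,"grip":0.2},{"ax":0,"ay":0,"az":0,"tx":-0.4,"ty":-0.1,"tz":-15,"grip":0.7},{"ax":0,"ay":0,"az":0,"tx":-0.4,"ty":-0.1,"tz":-15,"grip":0.7},{"ax":0,"ay":0,"az":0,"tx":-0.4,"ty":-0.1,"tz":-15,"grip":0.7},{"ax":0,"ay":0,"az":0,"tx":-0.4,"ty":-0.1,"tz":-15,"grip":0.7}]'

```text
time: 15.23
tool_pos: [0.6199, -0.2468, 0.1047]
orientation: [[0.907, 0.42, 0.001], [0.42, -0.907, -0.0], [0.001, 0.001, -1.0]]
wrist_force: [-0.2, -0.0, 0.6]
grip_width: 0.549
```

Request:
move_arm --motion '[{"ax":0,"ay":0,"az":0,"tx":0,"ty":0,"tz":0,"grip":0.7},{"ax":0,"ay":0,"az":0,"tx":0,"ty":0,"tz":0,"grip":0.7},{"ax":0,"ay":0,"az":0,"tx":0,"ty":0,"tz":0,"grip":0.7}]'

```text
time: 15.48
tool_pos: [0.6198, -0.247, 0.1048]
orientation: [[0.908, 0.42, 0.001], [0.42, -0.908, 0.0], [0.001, 0.0, -1.0]]
wrist_force: [-1.4, 0.8, 4.7]
grip_width: 0.487
```

Request:
move_arm --motion '[{"ax":0,"ay":0,"az":0,"tx":0,"ty":0,"tz":2,"grip":0.7},{"ax":0,"ay":0,"az":0,"tx":0,"ty":0,"tz":5,"grip":0.7},{"ax":0,"ay":0,"az":0,"tx":0,"ty":0,"tz":9,"grip":0.7},{"ax":0,"ay":0,"az":0,"tx":0,"ty":0,"tz":13,"grip":0.7},{"ax":0,"ay":0,"az":0,"tx":0,"ty":0,"tz":17,"grip":0.7},{"ax":0,"ay":0,"az":0,"tx":0,"ty":0,"tz":17,"grip":0.7}]'

```text
time: 15.98
tool_pos: [0.6228, -0.2492, 0.2827]
orientation: [[0.908, 0.419, 0.014], [0.419, -0.908, -0.006], [0.011, 0.011, -1.0]]
wrist_force: [1.4, -0.5, -0.2]
grip_width: 0.491
```

Request:
move_arm --motion '[{"ax":0,"ay":0,"az":-0.1,"tx":-1.6,"ty":25.7,"tz":0,"grip":0.7},{"ax":0,"ay":0,"az":-0.2,"tx":-1.6,"ty":25.7,"tz":0,"grip":0.7},{"ax":0,"ay":0,"az":-0.3,"tx":-1.6,"ty":25.7,"tz":0,"grip":0.7},{"ax":0,"ay":0,"az":-0.346,"tx":-1.6,"ty":25.7,"tz":0,"grip":0.7},{"ax":0,"ay":0,"az":-0.346,"tx":-1.6,"ty":25.7,"tz":0,"grip":0.7},{"ax":0,"ay":0,"az":-0.346,"tx":-1.6,"ty":25.7,"tz":0,"grip":0.7},{"ax":0,"ay":0,"az":-0.346,"tx":-1.6,"ty":25.7,"tz":0,"grip":0.7}]'

```text
time: 16.57
tool_pos: [0.6022, 0.0198, 0.2733]
orientation: [[0.995, 0.098, -0.001], [0.098, -0.995, 0.006], [-0.001, -0.007, -1.0]]
wrist_force: [-0.6, 1.2, -1.8]
grip_width: 0.492
```

Request:
move_arm --motion '[{"ax":0,"ay":0,"az":0,"tx":-1.6,"ty":25.6,"tz":0,"grip":0.7},{"ax":0,"ay":0,"az":0,"tx":-1.6,"ty":25.6,"tz":0,"grip":0.7},{"ax":0,"ay":0,"az":0,"tx":-1.6,"ty":25.6,"tz":0,"grip":0.7},{"ax":0,"ay":0,"az":0,"tx":-1.6,"ty":25.6,"tz":0,"grip":0.7},{"ax":0,"ay":0,"az":0,"tx":-1.6,"ty":25.6,"tz":0,"grip":0.7},{"ax":0,"ay":0,"az":0,"tx":-1.6,"ty":25.6,"tz":0,"grip":0.7},{"ax":0,"ay":0,"az":0,"tx":-1.6,"ty":25.6,"tz":0,"grip":0.7},{"ax":0,"ay":0,"az":0,"tx":-1.6,"ty":25.6,"tz":-8,"grip":0.7}]'

```text
time: 17.23
tool_pos: [0.5904, 0.273, 0.2385]
orientation: [[0.995, 0.094, 0.014], [0.094, -0.996, 0.01], [0.015, -0.009, -1.0]]
wrist_force: [2.2, 1.2, -0.7]
grip_width: 0.49
```

```bash
python3 - <<'E'
from h import *
c=cam("wrist"); save(c,"w4.png"); c=cam("top"); o=readout.get_obs(); print(o["tool_pos"],o["orientation"].round(3).tolist(),w2st([0.5966,0.194,0.087],o["tool_pos"]))
E
```

```text
[0.58374481 0.26496172 0.22675666] [[0.996, 0.089, -0.01], [0.089, -0.996, -0.005], [-0.01, 0.004, -1.0]] [-0.00664068  0.07181032]
```

View pics/w4.png

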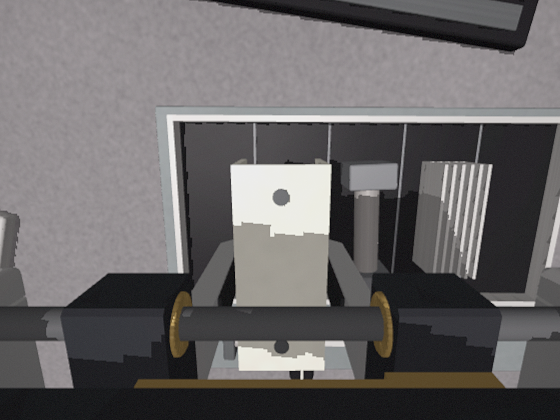

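The wrist view shows the cover held square over lane +70, with the kit shaft to its right and the heat sink in lane −70, both fins up and flat.

Request:
move_arm --motion '[{"ax":0,"ay":0,"az":0,"tx":0.3,"ty":0,"tz":0,"grip":0.7},{"ax":0,"ay":0,"az":0,"tx":0.3,"ty":0,"tz":0,"grip":0.7},{"ax":0,"ay":0,"az":0,"tx":0.3,"ty":0,"tz":0,"grip":0.7}]'

```text
time: 17.58
tool_pos: [0.5917, 0.2647, 0.2337]
orientation: [[0.996, 0.085, 0.003], [0.085, -0.996, 0.001], [0.003, -0.001, -1.0]]
wrist_force: [-0.2, 0.0, -1.9]
grip_width: 0.489
```

Request:
move_arm --motion '[{"ax":0,"ay":0,"az":0,"tx":0,"ty":0,"tz":-3,"grip":0.7},{"ax":0,"ay":0,"az":0,"tx":0,"ty":0,"tz":-6,"grip":0.7},{"ax":0,"ay":0,"az":0,"tx":0,"ty":0,"tz":-8.5,"grip":0.7},{"ax":0,"ay":0,"az":0,"tx":0,"ty":0,"tz":-9.8,"grip":0.7},{"ax":0,"ay":0,"az":0,"tx":0,"ty":0,"tz":-10.5,"grip":0.7},{"ax":0,"ay":0,"az":0,"tx":0,"ty":0,"tz":-10.5,"grip":0.7},{"ax":0,"ay":0,"az":0,"tx":0,"ty":0,"tz":-10.5,"grip":0.7}]'

```text
time: 18.17
tool_pos: [0.5912, 0.2657, 0.1283]
orientation: [[0.996, 0.086, 0.002], [0.086, -0.996, 0.001], [0.002, -0.001, -1.0]]
wrist_force: [-0.2, -0.6, -1.9]
grip_width: 0.483
```

Request:
move_arm --motion '[{"ax":0,"ay":0,"az":0,"tx":0,"ty":0,"tz":-0.3,"grip":0.7},{"ax":0,"ay":0,"az":0,"tx":0,"ty":0,"tz":-0.3,"grip":0.7}]'

```text
time: 18.33
tool_pos: [0.591, 0.2658, 0.1252]
orientation: [[0.996, 0.087, 0.002], [0.087, -0.996, 0.001], [0.002, -0.001, -1.0]]
wrist_force: [-0.5, 0.8, -2.0]
grip_width: 0.485
```

Request:
move_arm --motion '[{"ax":0,"ay":0,"az":0,"tx":0,"ty":0,"tz":-0.2,"grip":0.7},{"ax":0,"ay":0,"az":0,"tx":0,"ty":0,"tz":-0.2,"grip":0.7}]'

```text
time: 18.5
tool_pos: [0.5908, 0.2658, 0.1228]
orientation: [[0.996, 0.087, 0.002], [0.087, -0.996, 0.001], [0.002, -0.001, -1.0]]
wrist_force: [1.2, 0.5, -0.3]
grip_width: 0.491
```

Request:
move_arm --motion '[{"ax":0,"ay":0,"az":0,"tx":0,"ty":0,"tz":-0.2,"grip":0.7},{"ax":0,"ay":0,"az":0,"tx":0,"ty":0,"tz":-0.2,"grip":0.7}]'

```text
time: 18.67
tool_pos: [0.5908, 0.2658, 0.1227]
orientation: [[0.996, 0.087, 0.002], [0.087, -0.996, 0.001], [0.002, -0.001, -1.0]]
wrist_force: [-3.3, -1.6, 15.4]
grip_width: 0.486
```

Request:
move_arm --motion '[{"ax":0,"ay":0,"az":0,"tx":0,"ty":0,"tz":0,"grip":0.43},{"ax":0,"ay":0,"az":0,"tx":0,"ty":0,"tz":0.1,"grip":0.43},{"ax":0,"ay":0,"az":0,"tx":0,"ty":0,"tz":0.1,"grip":0.43},{"ax":0,"ay":0,"az":0,"tx":0,"ty":0,"tz":2,"grip":0.43},{"ax":0,"ay":0,"az":0,"tx":0,"ty":0,"tz":5,"grip":0.43},{"ax":0,"ay":0,"az":0,"tx":0,"ty":0,"tz":9,"grip":0.43},{"ax":0,"ay":0,"az":0,"tx":0,"ty":0,"tz":13,"grip":0.43}]'

```text
time: 19.25
tool_pos: [0.5895, 0.2652, 0.2503]
orientation: [[0.996, 0.087, -0.002], [0.087, -0.996, -0.001], [-0.003, 0.001, -1.0]]
wrist_force: [0.2, 0.0, -0.3]
grip_width: 0.57
```

```bash
python3 look.py handle bracket cover
```

```text
handle top 0.92 [375. 208.] [ 0.5928 -0.3828  3.2506] iou 0.967  st [-0.0539 -0.5743]
handle scene 0.85 [203. 246.] [ 0.5917 -0.3827  0.0794] iou 0.903  st [-0.055  -0.5741]
handle scene 0.52 [363. 192.] [0.5836 0.1417 3.2098] iou 0.844  st [-0.0175 -0.051 ]
bracket top 0.66 [268. 198.] [ 0.6069 -0.1239  6.2253] iou 0.928  st [-0.0173 -0.3176]
bracket scene 0.63 [294. 221.] [ 0.6079 -0.1182  6.0598] iou 0.891  st [-0.0159 -0.312 ]
cover top 0.85 [113. 231.] [0.5958 0.2741 0.0733] iou 0.877  st [0.0061 0.0799]
cover top 0.38 [112. 287.] [0.4695 0.2529 1.4502] iou 0.312  st [-0.1215  0.0697]
cover scene 0.94 [396. 175.] [0.5744 0.2831 0.0542] iou 0.939  st [-0.0144  0.0907]
19.65 [0.5893 0.2652 0.248 ] [ 0.0867 -0.9962  0.0013] 0.5688260123439605
```

Request:
move_arm --motion '[{"ax":0,"ay":0,"az":0.02,"tx":0.2,"ty":-32.4,"tz":2,"grip":0.4},{"ax":0,"ay":0,"az":0.02,"tx":0.2,"ty":-32.4,"tz":2,"grip":0.4},{"ax":0,"ay":0,"az":0.02,"tx":0.2,"ty":-32.4,"tz":2,"grip":0.4},{"ax":0,"ay":0,"az":0.02,"tx":0.2,"ty":-32.4,"tz":2,"grip":0.4},{"ax":0,"ay":0,"az":0.02,"tx":0.2,"ty":-32.4,"tz":2,"grip":0.4},{"ax":0,"ay":0,"az":0.02,"tx":0.2,"ty":-32.4,"tz":2,"grip":0.4},{"ax":0,"ay":0,"az":0.02,"tx":0.2,"ty":-32.4,"tz":2,"grip":0.4},{"ax":0,"ay":0,"az":0.02,"tx":0.2,"ty":-32.4,"tz":2,"grip":0.4}]'

```text
time: 20.32
tool_pos: [0.5913, -0.0624, 0.2689]
orientation: [[0.995, 0.104, -0.002], [0.104, -0.995, -0.001], [-0.003, 0.001, -1.0]]
wrist_force: [-0.0, 0.1, 0.4]
grip_width: 0.6
```

Request:
move_arm --motion '[{"ax":0,"ay":0,"az":0,"tx":0.2,"ty":-32.4,"tz":0,"grip":0.4},{"ax":0,"ay":0,"az":0,"tx":0.2,"ty":-32.4,"tz":0,"grip":0.4},{"ax":0,"ay":0,"az":0,"tx":0.2,"ty":-32.4,"tz":0,"grip":0.4},{"ax":0,"ay":0,"az":0,"tx":0.2,"ty":-32.4,"tz":0,"grip":0.4},{"ax":0,"ay":0,"az":0,"tx":0.2,"ty":-32.4,"tz":0,"grip":0.4},{"ax":0,"ay":0,"az":0,"tx":0.2,"ty":-32.4,"tz":0,"grip":0.4},{"ax":0,"ay":0,"az":0,"tx":0.2,"ty":-32.4,"tz":0,"grip":0.4},{"ax":0,"ay":0,"az":0,"tx":0.2,"ty":-32.4,"tz":0,"grip":0.4}]'

```text
time: 20.98
tool_pos: [0.5925, -0.3865, 0.2682]
orientation: [[0.995, 0.104, -0.003], [0.104, -0.995, -0.0], [-0.003, 0.0, -1.0]]
wrist_force: [0.3, -0.8, -0.2]
grip_width: 0.596
```

Request:
move_arm --motion '[{"ax":0,"ay":0,"az":0,"tx":0,"ty":0,"tz":0,"grip":0.4},{"ax":0,"ay":0,"az":0,"tx":0,"ty":0,"tz":0,"grip":0.4}]'

```text
time: 21.15
tool_pos: [0.5924, -0.3851, 0.2678]
orientation: [[0.995, 0.102, -0.003], [0.102, -0.995, 0.0], [-0.003, -0.001, -1.0]]
wrist_force: [0.5, 0.5, -0.2]
grip_width: 0.599
```

```bash
python3 wlook.py handle
```

```text
21.2 [ 0.5935 -0.3824  0.268 ] toolx [ 0.9944  0.1053 -0.0021] jaw -1.4653365264772589 0.6014728082099394
handle 0.75 [276.8 196.8] [ 0.5916 -0.3821  3.2299] iou 0.953 tcp err cm [-0.1929  0.0288] az -0.0171905635814813
handle 0.72 [ 39.6 133.2] [ 0.6167 -0.1295  2.8284] iou 0.546 tcp err cm [ 2.3145 25.2914] az -0.4186376458416916
```

Request:
move_arm --motion '[{"ax":0,"ay":0,"az":-0.01,"tx":-0.2,"ty":0,"tz":-4,"grip":0.4},{"ax":0,"ay":0,"az":-0.01,"tx":-0.2,"ty":0,"tz":-8,"grip":0.4},{"ax":0,"ay":0,"az":-0.01,"tx":-0.2,"ty":0,"tz":-12,"grip":0.4},{"ax":0,"ay":0,"az":-0.01,"tx":-0.2,"ty":0,"tz":-14.3,"grip":0.4},{"ax":0,"ay":0,"az":-0.01,"tx":-0.2,"ty":0,"tz":-14.3,"grip":0.9},{"ax":0,"ay":0,"az":-0.01,"tx":-0.2,"ty":0,"tz":-14.3,"grip":1},{"ax":0,"ay":0,"az":-0.01,"tx":-0.2,"ty":0,"tz":-14.3,"grip":1},{"ax":0,"ay":0,"az":-0.01,"tx":-0.2,"ty":0,"tz":-14.3,"grip":1}]'

```text
time: 21.92
tool_pos: [0.5939, -0.3827, 0.1298]
orientation: [[0.995, 0.098, 0.004], [0.098, -0.995, -0.002], [0.004, 0.003, -1.0]]
wrist_force: [0.7, -0.5, 0.3]
grip_width: 0.354
```

Request:
move_arm --motion '[{"ax":0,"ay":0,"az":0,"tx":0,"ty":0,"tz":0,"grip":1},{"ax":0,"ay":0,"az":0,"tx":0,"ty":0,"tz":0,"grip":1},{"ax":0,"ay":0,"az":0,"tx":0,"ty":0,"tz":0,"grip":1},{"ax":0,"ay":0,"az":0,"tx":0,"ty":0,"tz":0,"grip":1}]'

```text
time: 22.25
tool_pos: [0.5928, -0.3827, 0.1285]
orientation: [[0.995, 0.097, 0.002], [0.097, -0.995, -0.001], [0.002, 0.001, -1.0]]
wrist_force: [-0.8, 1.8, 6.4]
grip_width: 0.166
```

Request:
move_arm --motion '[{"ax":0,"ay":0,"az":0,"tx":0,"ty":0,"tz":2,"grip":1},{"ax":0,"ay":0,"az":0,"tx":0,"ty":0,"tz":5,"grip":1},{"ax":0,"ay":0,"az":0,"tx":0,"ty":0,"tz":9,"grip":1},{"ax":0,"ay":0,"az":0,"tx":0,"ty":0,"tz":13,"grip":1},{"ax":0,"ay":0,"az":0,"tx":0,"ty":0,"tz":17,"grip":1},{"ax":0,"ay":0,"az":0,"tx":0,"ty":0,"tz":17,"grip":1},{"ax":0,"ay":0,"az":0,"tx":0,"ty":0,"tz":17,"grip":1}]'

```text
time: 22.83
tool_pos: [0.593, -0.3832, 0.2999]
orientation: [[0.995, 0.096, 0.005], [0.096, -0.995, -0.003], [0.004, 0.003, -1.0]]
wrist_force: [-0.3, 0.7, -2.8]
grip_width: 0.166
```

Request:
move_arm --motion '[{"ax":0,"ay":0,"az":-0.01,"tx":0.8,"ty":22,"tz":0,"grip":1},{"ax":0,"ay":0,"az":-0.01,"tx":0.8,"ty":22,"tz":0,"grip":1},{"ax":0,"ay":0,"az":-0.01,"tx":0.8,"ty":22,"tz":0,"grip":1},{"ax":0,"ay":0,"az":-0.01,"tx":0.8,"ty":22,"tz":0,"grip":1},{"ax":0,"ay":0,"az":-0.01,"tx":0.8,"ty":22,"tz":0,"grip":1},{"ax":0,"ay":0,"az":-0.01,"tx":0.8,"ty":22,"tz":0,"grip":1}]'

```text
time: 23.33
tool_pos: [0.5998, -0.1528, 0.2946]
orientation: [[0.995, 0.096, -0.004], [0.096, -0.995, 0.008], [-0.004, -0.008, -1.0]]
wrist_force: [-0.4, 1.4, -3.0]
grip_width: 0.169
```

Request:
move_arm --motion '[{"ax":0,"ay":0,"az":0,"tx":0.8,"ty":21.7,"tz":0,"grip":1},{"ax":0,"ay":0,"az":0,"tx":0.8,"ty":21.7,"tz":0,"grip":1},{"ax":0,"ay":0,"az":0,"tx":0.8,"ty":21.7,"tz":0,"grip":1},{"ax":0,"ay":0,"az":0,"tx":0.8,"ty":21.7,"tz":0,"grip":1},{"ax":0,"ay":0,"az":0,"tx":0.8,"ty":21.7,"tz":0,"grip":1},{"ax":0,"ay":0,"az":0,"tx":0.8,"ty":21.7,"tz":-4,"grip":1},{"ax":0,"ay":0,"az":0,"tx":0.8,"ty":21.7,"tz":-7,"grip":1},{"ax":0,"ay":0,"az":0,"tx":0.8,"ty":21.7,"tz":-7,"grip":1}]'

```text
time: 24.0
tool_pos: [0.6031, 0.0559, 0.2196]
orientation: [[0.996, 0.09, -0.015], [0.09, -0.996, -0.002], [-0.015, 0.0, -1.0]]
wrist_force: [-1.1, -0.3, -2.0]
grip_width: 0.164
```

Request:
move_arm --motion '[{"ax":0,"ay":0,"az":0,"tx":0,"ty":0,"tz":0,"grip":1},{"ax":0,"ay":0,"az":0,"tx":0,"ty":0,"tz":0,"grip":1}]'

```text
time: 24.17
tool_pos: [0.6086, 0.0532, 0.2274]
orientation: [[0.996, 0.085, 0.0], [0.085, -0.996, -0.001], [0.0, 0.001, -1.0]]
wrist_force: [0.9, 0.2, -1.0]
grip_width: 0.167
```

```bash
python3 - <<'E'
from h import *
c=cam("wrist"); save(c,"w5.png"); o=readout.get_obs(); print(o["tool_pos"],o["orientation"].round(3).tolist(),w2st([0.5966,0.194,0.087],o["tool_pos"]),o["grip_width"])
E
```

```text
[0.60918395 0.05326059 0.22828133] [[0.996, 0.085, 0.002], [0.085, -0.996, -0.0], [0.002, 0.001, -1.0]] [ 0.00030747 -0.14130054] 0.16850298542499006
```

View pics/w5.png

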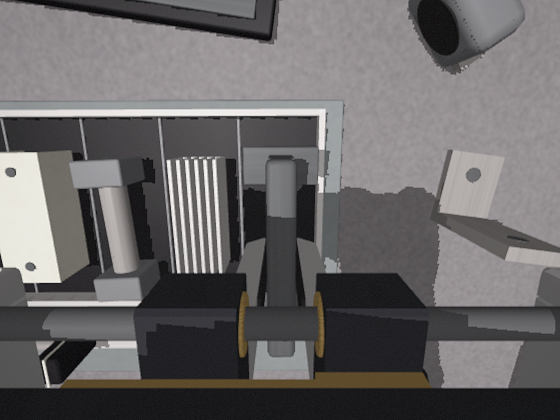

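The wrist view shows the handle over lane −140, foot spanning columns 245–318, with the cover, shaft and heat sink in their lanes. Shifting 3 mm inwards and lowering.

Request:
move_arm --motion '[{"ax":0,"ay":0,"az":0,"tx":0,"ty":0.3,"tz":-2,"grip":1},{"ax":0,"ay":0,"az":0,"tx":0,"ty":0.3,"tz":-4.5,"grip":1},{"ax":0,"ay":0,"az":0,"tx":0,"ty":0.3,"tz":-6.5,"grip":1},{"ax":0,"ay":0,"az":0,"tx":0,"ty":0.3,"tz":-7.6,"grip":1},{"ax":0,"ay":0,"az":0,"tx":0,"ty":0.3,"tz":-7.6,"grip":1},{"ax":0,"ay":0,"az":0,"tx":0,"ty":0.3,"tz":-7.6,"grip":1}]'

```text
time: 24.72
tool_pos: [0.609, 0.057, 0.152]
orientation: [[0.996, 0.086, 0.001], [0.086, -0.996, 0.0], [0.001, 0.0, -1.0]]
wrist_force: [-0.7, 0.2, -1.2]
grip_width: 0.169
```

Request:
move_arm --motion '[{"ax":0,"ay":0,"az":0,"tx":0,"ty":0,"tz":-0.3,"grip":1},{"ax":0,"ay":0,"az":0,"tx":0,"ty":0,"tz":-0.3,"grip":1}]'

```text
time: 24.88
tool_pos: [0.6091, 0.0574, 0.1492]
orientation: [[0.996, 0.086, 0.002], [0.086, -0.996, 0.0], [0.002, -0.0, -1.0]]
wrist_force: [-0.2, -0.3, -2.2]
grip_width: 0.171
```

Request:
move_arm --motion '[{"ax":0,"ay":0,"az":0,"tx":0,"ty":0,"tz":-0.2,"grip":1},{"ax":0,"ay":0,"az":0,"tx":0,"ty":0,"tz":-0.2,"grip":1}]'

```text
time: 25.05
tool_pos: [0.6086, 0.0576, 0.1465]
orientation: [[0.996, 0.087, 0.001], [0.087, -0.996, 0.0], [0.001, -0.0, -1.0]]
wrist_force: [0.0, 1.0, -0.9]
grip_width: 0.166
```

Request:
move_arm --motion '[{"ax":0,"ay":0,"az":0,"tx":0,"ty":0,"tz":-0.2,"grip":1},{"ax":0,"ay":0,"az":0,"tx":0,"ty":0,"tz":-0.2,"grip":1}]'

```text
time: 25.22
tool_pos: [0.6086, 0.0578, 0.1463]
orientation: [[0.996, 0.087, 0.001], [0.087, -0.996, 0.001], [0.001, -0.0, -1.0]]
wrist_force: [-5.4, 0.3, 13.2]
grip_width: 0.168
```

Request:
move_arm --motion '[{"ax":0,"ay":0,"az":0,"tx":0,"ty":0,"tz":0,"grip":0.7},{"ax":0,"ay":0,"az":0,"tx":0,"ty":0,"tz":0.1,"grip":0.7},{"ax":0,"ay":0,"az":0,"tx":0,"ty":0,"tz":0.1,"grip":0.7},{"ax":0,"ay":0,"az":0,"tx":0,"ty":0,"tz":0.1,"grip":0.7},{"ax":0,"ay":0,"az":0,"tx":0,"ty":0,"tz":3,"grip":0.7},{"ax":0,"ay":0,"az":0,"tx":0,"ty":0,"tz":7,"grip":0.7},{"ax":0,"ay":0,"az":0,"tx":0,"ty":0,"tz":11,"grip":0.7},{"ax":0,"ay":0,"az":0,"tx":0,"ty":0,"tz":15,"grip":0.7}]'

```text
time: 25.88
tool_pos: [0.6078, 0.0574, 0.2952]
orientation: [[0.996, 0.087, -0.001], [0.087, -0.996, -0.0], [-0.001, 0.0, -1.0]]
wrist_force: [1.0, -0.2, 0.7]
grip_width: 0.301
```

Handle placed. Next, move to the +x side of the bracket with the fingers closed, ready to tip it.

Request:
move_arm --motion '[{"ax":0,"ay":0,"az":-0.1,"tx":5.2,"ty":-18.3,"tz":0,"grip":1},{"ax":0,"ay":0,"az":-0.157,"tx":5.2,"ty":-18.3,"tz":0,"grip":1},{"ax":0,"ay":0,"az":-0.157,"tx":5.2,"ty":-18.3,"tz":0,"grip":1},{"ax":0,"ay":0,"az":-0.157,"tx":5.2,"ty":-18.3,"tz":0,"grip":1},{"ax":0,"ay":0,"az":-0.157,"tx":5.2,"ty":-18.3,"tz":0,"grip":1},{"ax":0,"ay":0,"az":-0.157,"tx":5.2,"ty":-18.3,"tz":0,"grip":1},{"ax":0,"ay":0,"az":-0.157,"tx":5.2,"ty":-18.3,"tz":0,"grip":1}]'

```text
time: 26.47
tool_pos: [0.6599, -0.1275, 0.2934]
orientation: [[0.997, -0.074, -0.001], [-0.074, -0.997, -0.0], [-0.001, 0.0, -1.0]]
wrist_force: [0.2, 1.6, 0.1]
grip_width: 0.007
```

```bash
python3 wlook.py bracket 0 w6.png; python3 look.py bracket kit_handle
```

```text
26.5167 [ 0.66   -0.125   0.2934] toolx [ 0.9975 -0.0706 -0.001 ] jaw -1.6414758526235564 0.0028072487558360878
bracket 0.89 [279.2 210.8] [ 0.6686 -0.1267  3.0899] iou 0.787 tcp err cm [ 0.8591 -0.1671] az 0.018968580398858848
bracket top 0.9 [272. 202.] [ 0.6091 -0.1255 -0.0832] iou 0.788  st [-0.0153 -0.3194]
bracket top 0.35 [456. 309.] [ 0.3145 -0.5144  0.0476] iou 0.416  st [-0.3426 -0.6812]
bracket scene 0.83 [294. 221.] [ 0.6078 -0.1222 -0.1062] iou 0.967  st [-0.0163 -0.316 ]
26.8667 [ 0.6603 -0.1242  0.2942] [-0.0685 -0.9977 -0.0003] 0.00867246967426159
```

View pics/w6.png

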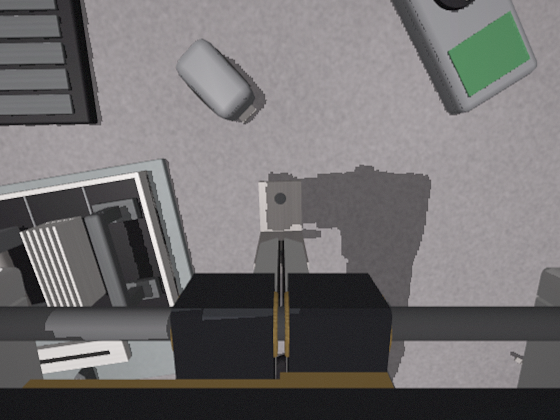

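The wrist view shows the short leg on the bench at rows 180–232, columns 260–302, and the fingers (column 281) aligned with its mid-width on the short-leg side.

Request:
move_arm --motion '[{"ax":0,"ay":0,"az":-0.01,"tx":0,"ty":-0.1,"tz":-4,"grip":1},{"ax":0,"ay":0,"az":-0.01,"tx":0,"ty":-0.1,"tz":-8,"grip":1},{"ax":0,"ay":0,"az":-0.01,"tx":0,"ty":-0.1,"tz":-10.7,"grip":1},{"ax":0,"ay":0,"az":-0.01,"tx":0,"ty":-0.1,"tz":-10.7,"grip":1},{"ax":0,"ay":0,"az":-0.01,"tx":-1,"ty":-0.03,"tz":-10.7,"grip":1},{"ax":0,"ay":0,"az":-0.01,"tx":-2,"ty":0.04,"tz":-10.7,"grip":1},{"ax":0,"ay":0,"az":-0.01,"tx":-2.8,"ty":0.1,"tz":-10.7,"grip":1}]'

```text
time: 27.45
tool_pos: [0.6325, -0.1244, 0.1886]
orientation: [[0.997, -0.08, 0.002], [-0.08, -0.997, -0.0], [0.002, 0.0, -1.0]]
wrist_force: [0.2, 1.0, -0.3]
grip_width: 0.006
```

Request:
move_arm --motion '[{"ax":0,"ay":0,"az":0,"tx":-0.4,"ty":0.03,"tz":0,"grip":1},{"ax":0,"ay":0,"az":0,"tx":-0.8,"ty":0.06,"tz":0,"grip":1},{"ax":0,"ay":0,"az":0,"tx":-1.2,"ty":0.09,"tz":0,"grip":1},{"ax":0,"ay":0,"az":0,"tx":-1.6,"ty":0.12,"tz":0,"grip":1},{"ax":0,"ay":0,"az":0,"tx":-2.0,"ty":0.15,"tz":0,"grip":1},{"ax":0,"ay":0,"az":0,"tx":-2.4,"ty":0.18,"tz":0,"grip":1},{"ax":0,"ay":0,"az":0,"tx":-2.8,"ty":0.21,"tz":0,"grip":1}]'

```text
time: 28.03
tool_pos: [0.6038, -0.1223, 0.1869]
orientation: [[0.997, -0.08, -0.0], [-0.08, -0.997, 0.0], [-0.0, -0.0, -1.0]]
wrist_force: [0.1, -0.2, -0.5]
grip_width: 0.001
```

Request:
move_arm --motion '[{"ax":0,"ay":0,"az":0,"tx":-0.4,"ty":0.03,"tz":0,"grip":1},{"ax":0,"ay":0,"az":0,"tx":-0.8,"ty":0.06,"tz":0,"grip":1},{"ax":0,"ay":0,"az":0,"tx":-1.2,"ty":0.09,"tz":0,"grip":1},{"ax":0,"ay":0,"az":0,"tx":-1.6,"ty":0.12,"tz":0,"grip":1},{"ax":0,"ay":0,"az":0,"tx":-2.0,"ty":0.15,"tz":0,"grip":1},{"ax":0,"ay":0,"az":0,"tx":-2.3,"ty":0.17,"tz":0,"grip":1},{"ax":0,"ay":0,"az":0,"tx":-2.6,"ty":0.18,"tz":0,"grip":1},{"ax":0,"ay":0,"az":0,"tx":-2.9,"ty":0.18,"tz":0,"grip":1}]'

```text
time: 28.7
tool_pos: [0.575, -0.1205, 0.187]
orientation: [[0.997, -0.08, 0.0], [-0.08, -0.997, 0.0], [0.0, -0.0, -1.0]]
wrist_force: [0.0, 0.4, 0.2]
grip_width: 0.003
```

Request:
move_arm --motion '[{"ax":0,"ay":0,"az":0,"tx":0,"ty":0,"tz":0,"grip":1},{"ax":0,"ay":0,"az":0,"tx":0,"ty":0,"tz":4,"grip":1},{"ax":0,"ay":0,"az":0,"tx":0,"ty":0,"tz":8,"grip":0.8},{"ax":0,"ay":0,"az":0,"tx":0,"ty":0,"tz":10,"grip":0.7}]'

```text
time: 29.03
tool_pos: [0.5767, -0.121, 0.2909]
orientation: [[0.997, -0.08, 0.005], [-0.08, -0.997, -0.001], [0.005, 0.001, -1.0]]
wrist_force: [-0.2, -0.7, 0.8]
grip_width: 0.11
```

```bash
cat >> h.py <<'E'
def fitL(cn,z0=0):
    c=cam(cn)
    for p,at,m in dets(cn,"bracket"):
        x,i=fit([(c,maskhull(m))],"bracketL",pix2z(c,at,.02)[:2],z0); print("L",cn,round(p,2),at,x,"iou",round(i,3))
E
python3 - <<'E'
from h import *
np.set_printoptions(precision=4,suppress=True)
fitL("top"); fitL("scene"); fitL("wrist"); c=cam("scene"); im=cv2.cvtColor(c["image"],cv2.COLOR_RGB2BGR)[120:300,180:460]
cv2.imwrite("pics/s7.png",cv2.resize(im,None,fx=2.8,fy=2.8)); o=readout.get_obs(); print(o["time"],o["tool_pos"],o["orientation"][:,0])
E
```

```text
L top 0.55 [277.6 242.3] [ 0.4994 -0.122   6.1726] iou 0.268
L scene 0.82 [283.7 210.2] [ 0.6079 -0.1241  3.0805] iou 0.965
L wrist 0.69 [283.1 210.6] [ 0.6055 -0.124   3.0641] iou 0.949
29.3833 [ 0.5744 -0.1203  0.2854] [ 0.9968 -0.08   -0.0032]
```

View pics/s7.png

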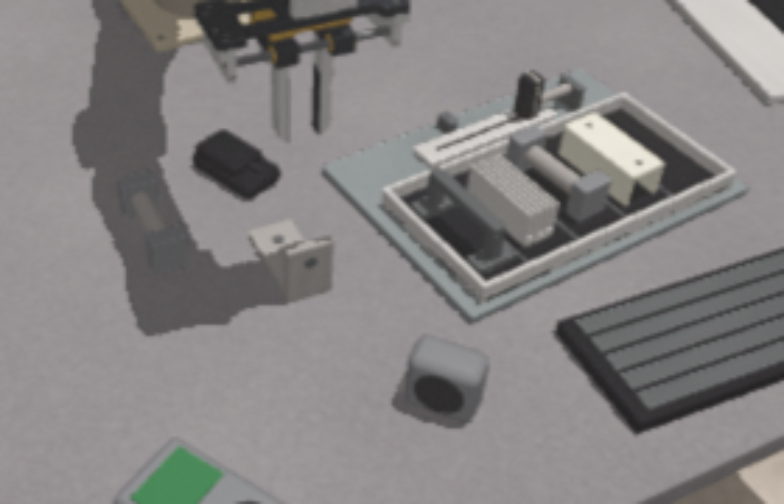

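The scene crop shows the bracket down on its long leg, short leg upright at (310,265); the mouse and tape measure are untouched. The tray holds the handle, heat sink, shaft and cover, and the lock is at the keeper.

```bash
python3 - <<'E'
from h import *
np.set_printoptions(precision=4,suppress=True)
print(readout.get_obs()["q"])
E
```

```text
[ 0.0741  0.5604  0.1316  1.7194 -0.0912  0.871  -1.406 ]
```

Request:
move_arm --motion '[{"ax":0,"ay":0,"az":0.12,"tx":2.7,"ty":-0.3,"tz":0,"grip":0.5},{"ax":0,"ay":0,"az":0.24,"tx":2.7,"ty":-0.3,"tz":0,"grip":0.5},{"ax":0,"ay":0,"az":0.36,"tx":2.7,"ty":-0.3,"tz":0,"grip":0.5},{"ax":0,"ay":0,"az":0.48,"tx":2.7,"ty":-0.3,"tz":0,"grip":0.5},{"ax":0,"ay":0,"az":0.6,"tx":2.7,"ty":-0.3,"tz":0,"grip":0.5},{"ax":0,"ay":0,"az":0.72,"tx":2.7,"ty":-0.3,"tz":0,"grip":0.5},{"ax":0,"ay":0,"az":0.84,"tx":2.7,"ty":-0.3,"tz":0,"grip":0.5},{"ax":0,"ay":0,"az":0.84,"tx":2.7,"ty":-0.3,"tz":0,"grip":0.5}]'

```text
time: 30.05
tool_pos: [0.6016, -0.1236, 0.2854]
orientation: [[0.723, 0.691, -0.003], [0.691, -0.723, 0.001], [-0.001, -0.003, -1.0]]
wrist_force: [-0.5, -0.1, -0.4]
grip_width: 0.499
```

Request:
move_arm --motion '[{"ax":0,"ay":0,"az":0.12,"tx":0,"ty":0,"tz":0,"grip":0.5},{"ax":0,"ay":0,"az":0.24,"tx":0,"ty":0,"tz":0,"grip":0.5},{"ax":0,"ay":0,"az":0.36,"tx":0,"ty":0,"tz":0,"grip":0.5},{"ax":0,"ay":0,"az":0.48,"tx":0,"ty":0,"tz":0,"grip":0.5},{"ax":0,"ay":0,"az":0.6,"tx":0,"ty":0,"tz":0,"grip":0.5},{"ax":0,"ay":0,"az":0.74,"tx":0,"ty":0,"tz":0,"grip":0.5},{"ax":0,"ay":0,"az":0.74,"tx":0,"ty":0,"tz":0,"grip":0.5},{"ax":0,"ay":0,"az":0.74,"tx":0,"ty":0,"tz":0,"grip":0.5}]'

```text
time: 30.72
tool_pos: [0.6019, -0.1237, 0.2861]
orientation: [[0.076, 0.997, -0.002], [0.997, -0.076, 0.001], [0.001, -0.002, -1.0]]
wrist_force: [-0.2, 0.0, 0.2]
grip_width: 0.5
```

```bash
python3 - <<'E'
from h import *
np.set_printoptions(precision=4,suppress=True)
o=readout.get_obs(); print(o["time"],o["tool_pos"],o["orientation"],o["grip_width"]); fitL("wrist"); c=cam("wrist"); save(c,"w8.png")
print(readout.get_obs()["tool_pos"])
E
```

```text
30.7167 [ 0.6019 -0.1237  0.2861] [[ 0.0757  0.9971 -0.0015]
 [ 0.9971 -0.0757  0.0008]
 [ 0.0007 -0.0016 -1.    ]] 0.5002170123917
L wrist 0.63 [238.6 198.1] [ 0.6057 -0.124   3.1021] iou 0.977
[ 0.6021 -0.1236  0.2867]
```

View pics/w8.png

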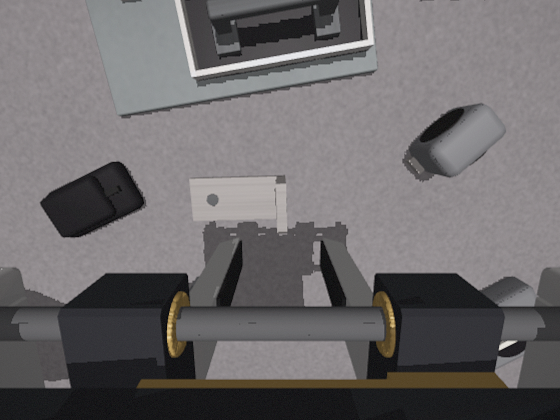

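The wrist view shows the upright short leg at columns 276–287, centred between the fingers. Descend and grip.

Request:
move_arm --motion '[{"ax":0,"ay":0,"az":0,"tx":0,"ty":0,"tz":-4,"grip":0.5},{"ax":0,"ay":0,"az":0,"tx":0,"ty":0,"tz":-8,"grip":0.5},{"ax":0,"ay":0,"az":0,"tx":0,"ty":0,"tz":-12,"grip":0.5},{"ax":0,"ay":0,"az":0,"tx":0,"ty":0,"tz":-15.7,"grip":0.5},{"ax":0,"ay":0,"az":0,"tx":0,"ty":0,"tz":-15.7,"grip":1},{"ax":0,"ay":0,"az":0,"tx":0,"ty":0,"tz":-15.7,"grip":1},{"ax":0,"ay":0,"az":0,"tx":0,"ty":0,"tz":-15.7,"grip":1},{"ax":0,"ay":0,"az":0,"tx":0,"ty":0,"tz":-15.7,"grip":1}]'

```text
time: 31.53
tool_pos: [0.6041, -0.1237, 0.1328]
orientation: [[0.072, 0.997, 0.005], [0.997, -0.072, -0.001], [-0.0, 0.005, -1.0]]
wrist_force: [0.1, -0.1, 0.1]
grip_width: 0.253
```

Request:
move_arm --motion '[{"ax":0,"ay":0,"az":0,"tx":0,"ty":0,"tz":0,"grip":1},{"ax":0,"ay":0,"az":0,"tx":0,"ty":0,"tz":0,"grip":1},{"ax":0,"ay":0,"az":0,"tx":0,"ty":0,"tz":0,"grip":1},{"ax":0,"ay":0,"az":0,"tx":0,"ty":0,"tz":0,"grip":1}]'

```text
time: 31.87
tool_pos: [0.6025, -0.1239, 0.1321]
orientation: [[0.071, 0.997, 0.001], [0.997, -0.071, -0.001], [-0.001, 0.001, -1.0]]
wrist_force: [-2.0, 0.6, 7.5]
grip_width: 0.105
```

Request:
move_arm --motion '[{"ax":0,"ay":0,"az":0,"tx":0,"ty":0,"tz":2,"grip":1},{"ax":0,"ay":0,"az":0,"tx":0,"ty":0,"tz":4,"grip":1},{"ax":0,"ay":0,"az":0,"tx":0,"ty":0,"tz":7,"grip":1},{"ax":0,"ay":0,"az":0,"tx":0,"ty":0,"tz":10,"grip":1},{"ax":0,"ay":0,"az":0,"tx":0,"ty":0,"tz":13,"grip":1},{"ax":0,"ay":0,"az":0,"tx":0,"ty":0,"tz":16,"grip":1},{"ax":0,"ay":0,"az":0,"tx":0,"ty":0,"tz":16,"grip":1}]'

```text
time: 32.45
tool_pos: [0.6051, -0.1237, 0.2968]
orientation: [[0.071, 0.997, 0.012], [0.997, -0.071, -0.002], [-0.001, 0.012, -1.0]]
wrist_force: [2.0, 1.2, -3.1]
grip_width: 0.104
```

Request:
move_arm --motion '[{"ax":0,"ay":0,"az":0.05,"tx":1.5,"ty":23,"tz":0,"grip":1},{"ax":0,"ay":0,"az":0.1,"tx":1.5,"ty":23,"tz":0,"grip":1},{"ax":0,"ay":0,"az":0.158,"tx":1.5,"ty":23,"tz":0,"grip":1},{"ax":0,"ay":0,"az":0.158,"tx":1.5,"ty":23,"tz":0,"grip":1},{"ax":0,"ay":0,"az":0.158,"tx":1.5,"ty":23,"tz":0,"grip":1},{"ax":0,"ay":0,"az":0.158,"tx":1.5,"ty":23,"tz":0,"grip":1},{"ax":0,"ay":0,"az":0.158,"tx":1.5,"ty":23,"tz":0,"grip":1}]'

```text
time: 33.03
tool_pos: [0.616, 0.1152, 0.2896]
orientation: [[-0.097, 0.995, -0.0], [0.995, 0.097, 0.006], [0.006, 0.0, -1.0]]
wrist_force: [-0.1, 0.6, -3.2]
grip_width: 0.106
```

Request:
move_arm --motion '[{"ax":0,"ay":0,"az":0,"tx":1.5,"ty":23.2,"tz":0,"grip":1},{"ax":0,"ay":0,"az":0,"tx":1.5,"ty":23.2,"tz":0,"grip":1},{"ax":0,"ay":0,"az":0,"tx":1.5,"ty":23.2,"tz":0,"grip":1},{"ax":0,"ay":0,"az":0,"tx":1.5,"ty":23.2,"tz":0,"grip":1},{"ax":0,"ay":0,"az":0,"tx":1.5,"ty":23.2,"tz":0,"grip":1},{"ax":0,"ay":0,"az":0,"tx":1.5,"ty":23.2,"tz":0,"grip":1},{"ax":0,"ay":0,"az":0,"tx":1.5,"ty":23.2,"tz":-4,"grip":1},{"ax":0,"ay":0,"az":0,"tx":1.5,"ty":23.2,"tz":-6,"grip":1}]'

```text
time: 33.7
tool_pos: [0.6304, 0.3404, 0.2268]
orientation: [[-0.091, 0.996, -0.002], [0.996, 0.091, -0.0], [-0.0, -0.002, -1.0]]
wrist_force: [-1.6, -1.5, -4.4]
grip_width: 0.1
```

Request:
move_arm --motion '[{"ax":0,"ay":0,"az":0,"tx":0,"ty":0,"tz":0,"grip":1},{"ax":0,"ay":0,"az":0,"tx":0,"ty":0,"tz":0,"grip":1},{"ax":0,"ay":0,"az":0,"tx":0,"ty":0,"tz":0,"grip":1}]'

```text
time: 33.95
tool_pos: [0.6332, 0.3379, 0.2311]
orientation: [[-0.086, 0.996, 0.002], [0.996, 0.086, 0.001], [0.001, 0.002, -1.0]]
wrist_force: [-0.3, 0.7, -3.2]
grip_width: 0.106
```

```bash
python3 - <<'E'
from h import *
np.set_printoptions(precision=4,suppress=True)
c=cam("wrist"); save(c,"w9.png"); o=readout.get_obs(); print(o["tool_pos"],o["orientation"].round(3).tolist(),w2st([0.5966,0.194,0.087],o["tool_pos"]),o["grip_width"]); fitL("wrist",.087)
E
```

```text
[0.6334 0.3382 0.2319] [[-0.086, 0.996, 0.003], [0.996, 0.086, 0.002], [0.001, 0.003, -1.0]] [0.0492 0.1405] 0.10250260573804865
L wrist 0.91 [205.  233.3] [0.6375 0.3358 3.2327] iou 0.91
```

View pics/w9.png

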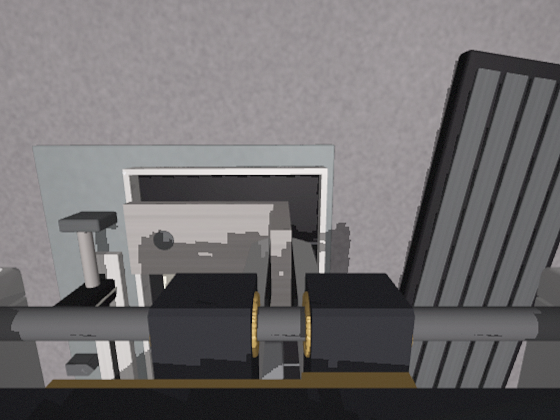

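The wrist view shows the bracket level over lane +140 (columns 125–290), inside the tray walls. Lowering.

Request:
move_arm --motion '[{"ax":0,"ay":0,"az":0,"tx":0,"ty":0,"tz":-2,"grip":1},{"ax":0,"ay":0,"az":0,"tx":0,"ty":0,"tz":-4.5,"grip":1},{"ax":0,"ay":0,"az":0,"tx":0,"ty":0,"tz":-6.5,"grip":1},{"ax":0,"ay":0,"az":0,"tx":0,"ty":0,"tz":-7.5,"grip":1},{"ax":0,"ay":0,"az":0,"tx":0,"ty":0,"tz":-7.5,"grip":1},{"ax":0,"ay":0,"az":0,"tx":0,"ty":0,"tz":-7.5,"grip":1}]'

```text
time: 34.6
tool_pos: [0.6327, 0.3386, 0.1558]
orientation: [[-0.087, 0.996, 0.001], [0.996, 0.087, 0.001], [0.001, 0.001, -1.0]]
wrist_force: [0.7, -0.1, -2.6]
grip_width: 0.105
```

Request:
move_arm --motion '[{"ax":0,"ay":0,"az":0,"tx":0,"ty":0,"tz":-0.3,"grip":1},{"ax":0,"ay":0,"az":0,"tx":0,"ty":0,"tz":-0.3,"grip":1}]'

```text
time: 34.77
tool_pos: [0.633, 0.3389, 0.1534]
orientation: [[-0.087, 0.996, 0.002], [0.996, 0.087, 0.001], [0.001, 0.002, -1.0]]
wrist_force: [-0.6, 0.8, -3.1]
grip_width: 0.106
```

Request:
move_arm --motion '[{"ax":0,"ay":0,"az":0,"tx":0,"ty":0,"tz":-0.3,"grip":1},{"ax":0,"ay":0,"az":0,"tx":0,"ty":0,"tz":-0.3,"grip":1}]'

```text
time: 34.93
tool_pos: [0.633, 0.3389, 0.1502]
orientation: [[-0.087, 0.996, 0.002], [0.996, 0.087, 0.001], [0.001, 0.002, -1.0]]
wrist_force: [0.6, 1.5, -0.6]
grip_width: 0.104
```

Request:
move_arm --motion '[{"ax":0,"ay":0,"az":0,"tx":0,"ty":0,"tz":-0.1,"grip":1},{"ax":0,"ay":0,"az":0,"tx":0,"ty":0,"tz":-0.1,"grip":1}]'

```text
time: 35.1
tool_pos: [0.6331, 0.3389, 0.1501]
orientation: [[-0.087, 0.996, 0.002], [0.996, 0.087, 0.001], [0.001, 0.002, -1.0]]
wrist_force: [0.3, -0.0, 6.1]
grip_width: 0.107
```

Request:
move_arm --motion '[{"ax":0,"ay":0,"az":0,"tx":0,"ty":0,"tz":0,"grip":0.7},{"ax":0,"ay":0,"az":0,"tx":0,"ty":0,"tz":0,"grip":0.7},{"ax":0,"ay":0,"az":0,"tx":0,"ty":0,"tz":0,"grip":0.7},{"ax":0,"ay":0,"az":0,"tx":0,"ty":0,"tz":0,"grip":0.7},{"ax":0,"ay":0,"az":0,"tx":0,"ty":0,"tz":3,"grip":0.7},{"ax":0,"ay":0,"az":0,"tx":0,"ty":0,"tz":7,"grip":0.7},{"ax":0,"ay":0,"az":0,"tx":0,"ty":0,"tz":11,"grip":0.7},{"ax":0,"ay":0,"az":0,"tx":0,"ty":0,"tz":14,"grip":0.7}]'

```text
time: 35.77
tool_pos: [0.6326, 0.3389, 0.2912]
orientation: [[-0.087, 0.996, 0.002], [0.996, 0.087, 0.002], [0.002, 0.002, -1.0]]
wrist_force: [0.9, 0.5, 0.7]
grip_width: 0.299
```

Request:
move_arm --motion '[{"ax":0,"ay":0,"az":-0.12,"tx":-17,"ty":-9.6,"tz":0,"grip":0.5},{"ax":0,"ay":0,"az":-0.24,"tx":-17,"ty":-9.6,"tz":0,"grip":0.5},{"ax":0,"ay":0,"az":-0.36,"tx":-17,"ty":-9.6,"tz":0,"grip":0.5},{"ax":0,"ay":0,"az":-0.48,"tx":-17,"ty":-9.6,"tz":0,"grip":0.5},{"ax":0,"ay":0,"az":-0.6,"tx":-17,"ty":-9.6,"tz":0,"grip":0.5},{"ax":0,"ay":0,"az":-0.72,"tx":-17,"ty":-9.6,"tz":0,"grip":0.5},{"ax":0,"ay":0,"az":-0.84,"tx":-17,"ty":-9.6,"tz":0,"grip":0.5},{"ax":0,"ay":0,"az":-0.84,"tx":-17,"ty":-9.6,"tz":0,"grip":0.5}]'

```text
time: 36.43
tool_pos: [0.4619, 0.2423, 0.2885]
orientation: [[0.686, 0.728, 0.001], [0.728, -0.686, -0.0], [0.001, 0.001, -1.0]]
wrist_force: [0.2, 0.8, -0.0]
grip_width: 0.499
```

Request:
move_arm --motion '[{"ax":0,"ay":0,"az":-0.12,"tx":0,"ty":0,"tz":0,"grip":0.5},{"ax":0,"ay":0,"az":-0.24,"tx":0,"ty":0,"tz":0,"grip":0.5},{"ax":0,"ay":0,"az":-0.36,"tx":0,"ty":0,"tz":0,"grip":0.5},{"ax":0,"ay":0,"az":-0.48,"tx":0,"ty":0,"tz":0,"grip":0.5},{"ax":0,"ay":0,"az":-0.6,"tx":0,"ty":0,"tz":0,"grip":0.5},{"ax":0,"ay":0,"az":-0.73,"tx":0,"ty":0,"tz":0,"grip":0.5},{"ax":0,"ay":0,"az":-0.73,"tx":0,"ty":0,"tz":0,"grip":0.5},{"ax":0,"ay":0,"az":-0.73,"tx":0,"ty":0,"tz":0,"grip":0.5}]'

```text
time: 37.1
tool_pos: [0.4623, 0.2428, 0.2878]
orientation: [[0.996, 0.093, -0.0], [0.093, -0.996, -0.0], [-0.0, 0.0, -1.0]]
wrist_force: [-0.4, -0.0, 0.6]
grip_width: 0.501
```

```bash
python3 - <<'E'
from h import *
np.set_printoptions(precision=4,suppress=True)
c=cam("wrist"); save(c,"w10.png"); o=readout.get_obs(); st=[0.5966,0.194,0.087]; print(o["time"],o["tool_pos"],o["orientation"].round(3).tolist(),w2st(st,o["tool_pos"]),o["grip_width"])
print("exp grip home",proj(c,st2w(st,(-.13,.06,.0785))),"10mm less",proj(c,st2w(st,(-.13,.05,.0785))))
# station check: tray inner wall corners at the floor/top
print("exp tray top outer corners",[proj(c,st2w(st,(-.09,y,.036))).round(1).tolist() for y in(-.18,.18)])
print("ptr exp",[proj(c,st2w(st,(-.152,-.033,.03)))],[(r["p"],r["at"],w2st(st,pix2z(c,r["at"],.03))) for r in nets.boxes_of("wrist","pointer_tip")])
s=cam("scene"); im=cv2.cvtColor(s["image"],cv2.COLOR_RGB2BGR)[130:250,280:470]; cv2.imwrite("pics/s10.png",cv2.resize(im,None,fx=4,fy=4,interpolation=cv2.INTER_CUBIC))
E
```

```text
37.15 [0.4623 0.2427 0.2878] [[0.996, 0.093, -0.0], [0.093, -0.996, -0.0], [-0.0, 0.0, -1.0]] [-0.1296  0.0602] 0.5008399074330415
exp grip home [280.9096 209.7985] 10mm less [291.4569 209.8507]
exp tray top outer corners [[509.7, 164.6], [166.7, 162.9]]
ptr exp [array([364.2321, 219.5668])] [(0.59, [360.0, 225.6], array([-0.159 , -0.0287])), (0.18, [274.8, 200.9], array([-0.1313,  0.0667]))]
```

View pics/w10.png

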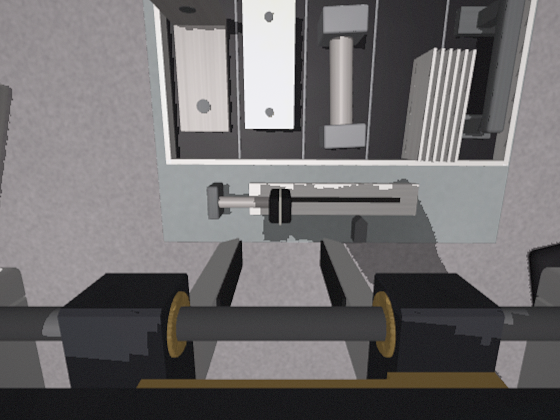

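View pics/s10.png

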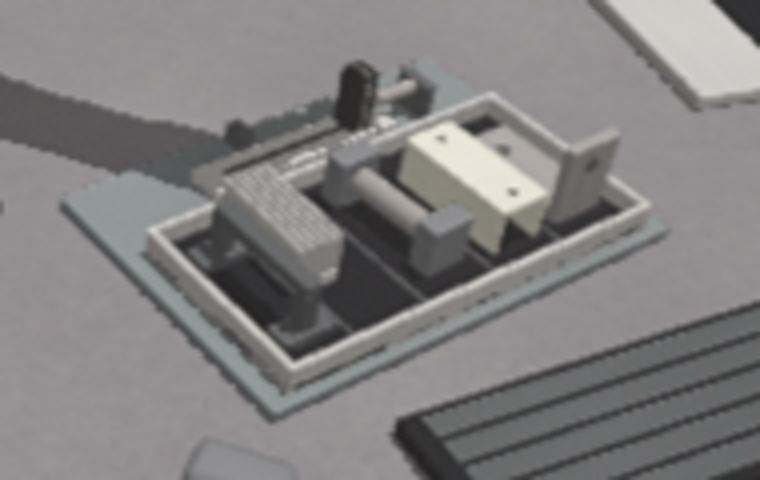

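The lock is still home: white line at column 280 against 281 expected. But in the scene crop the heat sink has shifted towards the handle and looks as if it leans on it; it was clear of it in the earlier crop, so this may be the knock. Looking from close above.

Request:
move_arm --motion '[{"ax":0,"ay":0,"az":0,"tx":14.2,"ty":-14,"tz":2,"grip":0.4},{"ax":0,"ay":0,"az":0,"tx":14.2,"ty":-14,"tz":2,"grip":0.4},{"ax":0,"ay":0,"az":0,"tx":14.2,"ty":-14,"tz":2,"grip":0.4},{"ax":0,"ay":0,"az":0,"tx":14.2,"ty":-14,"tz":2,"grip":0.4},{"ax":0,"ay":0,"az":0,"tx":14.2,"ty":-14,"tz":2,"grip":0.4},{"ax":0,"ay":0,"az":0,"tx":14.2,"ty":-14,"tz":2,"grip":0.4},{"ax":0,"ay":0,"az":0,"tx":14.2,"ty":-14,"tz":2,"grip":0.4}]'

```text
time: 37.83
tool_pos: [0.6053, 0.0998, 0.3077]
orientation: [[0.996, 0.085, 0.0], [0.085, -0.996, -0.001], [0.0, 0.001, -1.0]]
wrist_force: [-0.1, 0.1, 0.5]
grip_width: 0.597
```

```bash
python3 - <<'E'
from h import *
np.set_printoptions(precision=4,suppress=True)
st=[0.5966,0.194,0.087]
c=cam("wrist"); save(c,"w11.png",1.4); o=readout.get_obs(); print(o["time"],o["tool_pos"],w2st(st,o["tool_pos"]))
t=cam("top"); im=cv2.cvtColor(t["image"],cv2.COLOR_RGB2BGR)[170:290,50:230]; cv2.imwrite("pics/t11.png",cv2.resize(im,None,fx=4,fy=4,interpolation=cv2.INTER_CUBIC))
for q in("kit_heatsink","kit_handle"):
  for p,at,m in dets("wrist",q):
    for z0 in(.018,):
      x,i=fit([(c,maskhull(m))],q[4:],pix2z(c,at,.04)[:2],z0); print(q,round(p,2),at,z0,x,round(i,3),w2st(st,x))
E
```

```text
37.8833 [0.6041 0.102  0.3076] [-0.0005 -0.0923]
```

View pics/w11.png

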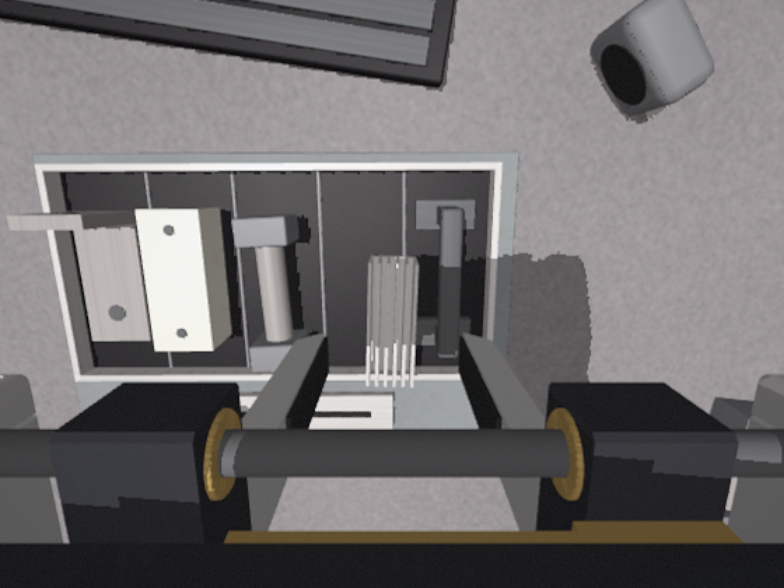

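The close view shows the heat sink shifted about 2 cm towards the handle (columns 368–418) and towards the track-side wall (its near end at row 385 overlaps the wall line at 378). It may be tilted, so I'll fit its full pose from three cameras.

```bash
cat > fit6.py <<'E'
from h import *
from scipy.spatial.transform import Rotation as Ro
np.set_printoptions(precision=4,suppress=True)
st=[0.5966,0.194,0.087]
C={n:cam(n) for n in("top","scene","wrist")}
obs=[]
for n,c in C.items():
    e=proj(c,st2w(st,(-.01,-.09,.04)))
    L=[(p,a,m) for q in("heatsink","kit_heatsink") for p,a,m in dets(n,q,.05)]
    L=[l for l in L if np.linalg.norm(l[1]-e)<45]
    print(n,"expected",e,[(round(l[0],2),l[1],int(l[2].sum())) for l in L])
    if L: obs.append((c,maskhull(max(L,key=lambda l:l[0])[2])))
P=np.array(HULL["heatsink"])
def cost(p):
    W=Ro.from_euler("ZYX",p[3:]).apply(P-[0,0,.022])+p[:3]; s=0
    for c,h in obs:
        g=cv2.convexHull(np.array([proj(c,w) for w in W],np.float32))[:,0]; i=cv2.intersectConvexConvex(h.astype(np.float32),g)[0]; s+=1-i/(area(h)+area(g)-i+1e-9)
    return s/len(obs)
w=st2w(st,(-.02,-.09,.045)); best=None
for pit in(-.3,0,.3):
  for rol in(-.4,0,.4):
    for z in (.04,.065):
      x0=[w[0],w[1],z,.087,pit,rol]; S=np.vstack([x0]+[np.array(x0)+d for d in np.diag([.02,.02,.015,.2,.2,.2])])
      r=minimize(cost,x0,method="Nelder-Mead",options=dict(initial_simplex=S,maxiter=1500,maxfev=1500))
      if best is None or r.fun<best.fun: best=r
b=best.x; print("pose centre",b[:3],"yaw pitch roll",b[3:],"iou",1-best.fun,"st",w2st(st,b))
W=Ro.from_euler("ZYX",b[3:]).apply(P-[0,0,.022])+b[:3]
for k,q in zip(P,W): print(k,"->st",w2st(st,q),"z",q[2].round(4))
def flat(p): return cost([p[0],p[1],.04,p[2],0,0])
f=min((minimize(flat,[w[0],w[1],y],method="Nelder-Mead") for y in(-.1,.087,.2)),key=lambda r:r.fun); print("flat",f.x,1-f.fun,w2st(st,f.x))
E
python3 fit6.py
```

```text
top expected [177.338  223.3824] [(0.61, array([181. , 232.3]), 848)]
scene expected [355.1194 190.5951] [(0.7, array([353.9, 187.8]), 401)]
wrist expected [280.6021 205.3493] [(0.94, array([280.2, 225. ]), 2941)]
pose centre [0.5715 0.0994 0.0401] yaw pitch roll [ 0.0467 -0.056   0.032 ] iou 0.8344149757202949 st [-0.0332 -0.092 ]
[-0.05  -0.019  0.   ] ->st [-0.0826 -0.1084] z 0.0148
[-0.05  -0.019  0.044] ->st [-0.0851 -0.1097] z 0.0587
[-0.05   0.019  0.   ] ->st [-0.0811 -0.0704] z 0.016
[-0.05   0.019  0.044] ->st [-0.0836 -0.0717] z 0.0599
[ 0.05  -0.019  0.   ] ->st [ 0.0172 -0.1124] z 0.0204
[ 0.05  -0.019  0.044] ->st [ 0.0147 -0.1137] z 0.0643
[0.05  0.019 0.   ] ->st [ 0.0187 -0.0744] z 0.0216
[0.05  0.019 0.044] ->st [ 0.0162 -0.0757] z 0.0655
flat [0.5721 0.099  0.0506] 0.8268649241560809 [-0.0326 -0.0926]
```

```bash
cat > chk.py <<'E'
exec(open("fit6.py").read().split("w=st2w")[0])
allobs=obs
def best(f,x0s): return min((minimize(f,x0,method="Nelder-Mead",options=dict(initial_simplex=np.vstack([x0]+[np.array(x0)+d for d in np.diag([.01,.01,.1])]))) for x0 in x0s),key=lambda r:r.fun)
for k in range(len(allobs)):
    obs=[allobs[k]]
    for nm,z,pt,ro in(("flat",.04,0,0),("end on -x wall",.049,.18,0),("on foot",.044,0,-.26),("roll+",.044,0,.26)):
        r=best(lambda p:cost([p[0],p[1],z,p[2],pt,ro]),[[.572,.099,y] for y in(0.,.087)]); print(k,nm,r.x,w2st(st,r.x),"iou",round(1-r.fun,3))
for n,c in C.items():
    for q in("handle","cover","shaft"):
        for p,at,m in dets(n,"kit_"+q,.3):
            x,i=fit([(c,maskhull(m))],q,pix2z(c,at,.04)[:2],.018); s=w2st(st,x)
            if abs(s[0])<.09 and i>.7: print(n,q,round(p,2),"st",s,"yaw",(x[2]-.087+1.57)%np.pi-1.57,"iou",round(i,3))
    for p,at,m in dets(n,"bracket",.3):
        x,i=fit([(c,maskhull(m))],"bracketL",pix2z(c,at,.04)[:2],.018); print(n,"bracketL st",w2st(st,x),"yaw",x[2]-.087,"iou",round(i,3))
E
python3 chk.py
```

```text
top expected [177.338  223.3824] []
scene expected [355.1194 190.5951] [(0.85, array([350.8, 185.2]), 411), (0.15, array([341. , 162.8]), 62)]
wrist expected [279.1283 206.0185] [(0.71, array([279.3, 226.1]), 3055)]
0 flat [0.5699 0.102  0.0011] [-0.0346 -0.0893] iou 0.666
0 end on -x wall [0.5745 0.099  0.0089] [-0.0303 -0.0927] iou 0.631
0 on foot [0.5714 0.1004 0.086 ] [-0.0332 -0.091 ] iou 0.644
0 roll+ [ 0.5729  0.1019 -0.0325] [-0.0317 -0.0897] iou 0.713
1 flat [0.5694 0.0986 0.0527] [-0.0354 -0.0926] iou 0.974
1 end on -x wall [0.5723 0.0984 0.0661] [-0.0325 -0.0932] iou 0.941
1 on foot [0.5705 0.0957 0.0078] [-0.0345 -0.0957] iou 0.828
1 roll+ [0.571  0.1019 0.094 ] [-0.0335 -0.0895] iou 0.817
top handle 0.61 st [-0.02   -0.0883] yaw -0.06744293731014106 iou 0.779
top shaft 0.74 st [-0.0098  0.0022] yaw 0.04328251560555363 iou 0.913
top bracketL st [0.0489 0.1151] yaw 2.818780906616792 iou 0.736
scene shaft 0.81 st [-0.0105  0.0044] yaw -0.004129809025148035 iou 0.92
scene bracketL st [0.0523 0.1347] yaw 2.805404394097514 iou 0.88
wrist shaft 0.73 st [-0.0117  0.0013] yaw 0.04726275261799917 iou 0.897
wrist bracketL st [0.0531 0.1403] yaw 3.1198651269883273 iou 0.963
```

```bash
python3 - <<'E'
from h import *
s=cam("scene"); st=[0.5966,0.194,0.087]
x,y,a=.5694,.0986,.0527
for z in(.018,.062):
    for p in((-.05,.019),(-.05,-.019),(.05,-.019),(.05,.019)): print(z,p,((proj(s,st2w((x,y,a),(p[0],p[1],z)))-[280,130])*4).round())
print("handle bar",[((proj(s,st2w(st,(u,-.138,.072)))-[280,130])*4).round().tolist() for u in(-.057,.057)],"floor inner corners",[((proj(s,st2w(st,(u,v,.036)))-[280,130])*4).round().tolist() for u,v in((-.085,-.175),(.085,-.175),(.085,.175),(-.085,.175))])
im=cv2.cvtColor(s["image"],cv2.COLOR_RGB2BGR)
for q in range(1):
    crop=cv2.resize(im[160:225,315:390],None,fx=10,fy=10,interpolation=cv2.INTER_CUBIC)
    for z,col in((.018,(0,0,255)),(.062,(0,255,0))):
        pts=np.array([(proj(s,st2w((x,y,a),(p[0],p[1],z)))-[315,160])*10 for p in((-.05,.019),(-.05,-.019),(.05,-.019),(.05,.019))],np.int32); cv2.polylines(crop,[pts],True,col,1)
    crop2=cv2.resize(cv2.cvtColor(cam("top")["image"],cv2.COLOR_RGB2BGR)[190:260,150:230],None,fx=6,fy=6,interpolation=cv2.INTER_CUBIC)
    H=np.zeros((650+0,750,3),np.uint8); H[:]=crop; cv2.imwrite("pics/s12.png",cv2.resize(H,(690,598)))
E
```

```text
0.018 (-0.05, 0.019) [256. 204.]
0.018 (-0.05, -0.019) [217. 218.]
0.018 (0.05, -0.019) [292. 292.]
0.018 (0.05, 0.019) [332. 276.]
0.062 (-0.05, 0.019) [262. 161.]
0.062 (-0.05, -0.019) [223. 175.]
0.062 (0.05, -0.019) [300. 248.]
0.062 (0.05, 0.019) [341. 232.]
handle bar [[217.0, 197.0], [313.0, 283.0]] floor inner corners [[153.0, 229.0], [290.0, 362.0], [640.0, 202.0], [488.0, 95.0]]
```

The projected flat box (top corners (223,175), (262,161), (341,232), base (332,276)) matches the heat sink's outline in the earlier scene crop, and the wrist fit gives IoU 0.974 for flat. So it lies flat on the floor, inside the walls, beside the handle. I'll leave it and measure the pointer from right above.

Request:
move_arm --motion '[{"ax":0,"ay":0,"az":0,"tx":-17.4,"ty":4.7,"tz":-2,"grip":0},{"ax":0,"ay":0,"az":0,"tx":-17.4,"ty":4.7,"tz":-2,"grip":0},{"ax":0,"ay":0,"az":0,"tx":-17.4,"ty":4.7,"tz":-2,"grip":0},{"ax":0,"ay":0,"az":0,"tx":-17.4,"ty":4.7,"tz":-2,"grip":0},{"ax":0,"ay":0,"az":0,"tx":-17.4,"ty":4.7,"tz":-2,"grip":0},{"ax":0,"ay":0,"az":0,"tx":-17.4,"ty":4.7,"tz":-2,"grip":0},{"ax":0,"ay":0,"az":0,"tx":-17.4,"ty":4.7,"tz":-2,"grip":0},{"ax":0,"ay":0,"az":0,"tx":-17.4,"ty":4.7,"tz":-2,"grip":0}]'

```text
time: 40.3
tool_pos: [0.432, 0.1493, 0.2885]
orientation: [[0.996, 0.087, 0.003], [0.087, -0.996, 0.0], [0.003, -0.0, -1.0]]
wrist_force: [1.0, -0.9, 0.4]
grip_width: 0.997
```

```bash
python3 - <<'E'
from h import *
np.set_printoptions(precision=4,suppress=True)
st=[0.5966,0.194,0.087]; c=cam("wrist"); o=readout.get_obs(); print(o["tool_pos"],w2st(st,o["tool_pos"]))
print("ptr net",[(r["p"],r["at"],w2st(st,pix2z(c,r["at"],.03))) for r in nets.boxes_of("wrist","pointer_tip")])
print("grip net",[(r["p"],r["at"],w2st(st,pix2z(c,r["at"],.0785))) for r in nets.boxes_of("wrist","lock_grip")])
e=proj(c,st2w(st,(-.16,-.03,.03))); print("exp",e, "grip home",proj(c,st2w(st,(-.13,.06,.0785))))
print("track ends exp",[proj(c,st2w(st,(-.13,v,.0225))).round().tolist() for v in(-.06,.06)],"tray outer -x wall ends",[proj(c,st2w(st,(-.09,v,.036))).round().tolist() for v in(-.18,.18)])
im=cv2.cvtColor(c["image"],cv2.COLOR_RGB2BGR); u,v=int(e[0]),int(e[1]); r=im[v-60:v+60,u-100:u+100]; print("crop origin",u-100,v-60); cv2.imwrite("pics/w13.png",cv2.resize(r,None,fx=4,fy=4,interpolation=cv2.INTER_CUBIC))
E
```

```text
[0.4321 0.1492 0.2884] [-0.1678 -0.0304]
ptr net [(0.58, [283.0, 193.9], array([-0.1612, -0.0326]))]
grip net [(0.65, [181.5, 166.9], array([-0.1273,  0.0611]))]
exp [280.6128 192.833 ] grip home [182.9147 169.887 ]
track ends exp [[308.0, 165.0], [198.0, 165.0]] tray outer -x wall ends [[427.0, 126.0], [76.0, 127.0]]
crop origin 180 132
```

View pics/w13.png

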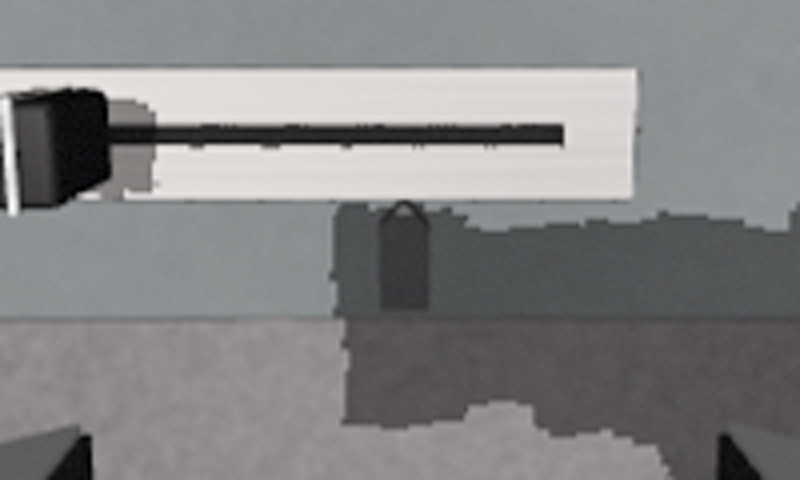

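The crop shows the pointer tip at (405,204), i.e. station y ≈ −30.7 mm, or a lock value of about 0.029. The home white line is at column 183.0 against 182.9 expected, so the lock needs to come back about 90.7 mm.

Request:
move_arm --motion '[{"ax":0,"ay":0,"az":0,"tx":3.0,"ty":9.3,"tz":0,"grip":0.4},{"ax":0,"ay":0,"az":0,"tx":3.0,"ty":9.3,"tz":0,"grip":0.4},{"ax":0,"ay":0,"az":0,"tx":3.0,"ty":9.3,"tz":0,"grip":0.4},{"ax":0,"ay":0,"az":0,"tx":3.0,"ty":9.3,"tz":0,"grip":0.4},{"ax":0,"ay":0,"az":0,"tx":3.0,"ty":9.3,"tz":0,"grip":0.4},{"ax":0,"ay":0,"az":0,"tx":3.0,"ty":9.3,"tz":0,"grip":0.4},{"ax":0,"ay":0,"az":0,"tx":3.0,"ty":9.3,"tz":0,"grip":0.4}]'

```text
time: 41.03
tool_pos: [0.4603, 0.2406, 0.2879]
orientation: [[0.996, 0.085, -0.001], [0.085, -0.996, -0.001], [-0.001, 0.001, -1.0]]
wrist_force: [0.3, -0.4, -0.3]
grip_width: 0.606
```

Request:
move_arm --motion '[{"ax":0,"ay":0,"az":0,"tx":0,"ty":0,"tz":-4,"grip":0.4},{"ax":0,"ay":0,"az":0,"tx":0,"ty":0,"tz":-8,"grip":0.4},{"ax":0,"ay":0,"az":0,"tx":0,"ty":0,"tz":-11,"grip":0.4},{"ax":0,"ay":0,"az":0,"tx":0,"ty":0,"tz":-13.6,"grip":0.4},{"ax":0,"ay":0,"az":0,"tx":0,"ty":0,"tz":-13.6,"grip":0.4},{"ax":0,"ay":0,"az":0,"tx":0,"ty":0,"tz":-13.6,"grip":0.4}]'

```text
time: 41.53
tool_pos: [0.4598, 0.241, 0.1516]
orientation: [[0.996, 0.086, -0.002], [0.086, -0.996, -0.002], [-0.002, 0.002, -1.0]]
wrist_force: [-0.1, -0.3, 0.1]
grip_width: 0.597
```

Request:
move_arm --motion '[{"ax":0,"ay":0,"az":0,"tx":0,"ty":0,"tz":0,"grip":0.9},{"ax":0,"ay":0,"az":0,"tx":0,"ty":0,"tz":0,"grip":0.9},{"ax":0,"ay":0,"az":0,"tx":0,"ty":0,"tz":0,"grip":0.9},{"ax":0,"ay":0,"az":0,"tx":0,"ty":0,"tz":0,"grip":0.9},{"ax":0,"ay":0,"az":0,"tx":0,"ty":0,"tz":0,"grip":0.9},{"ax":0,"ay":0,"az":0,"tx":0,"ty":0,"tz":0,"grip":0.9},{"ax":0,"ay":0,"az":0,"tx":0,"ty":0,"tz":0,"grip":0.9},{"ax":0,"ay":0,"az":0,"tx":0,"ty":0,"tz":0,"grip":0.9}]'

```text
time: 42.2
tool_pos: [0.4606, 0.2427, 0.1527]
orientation: [[0.996, 0.088, 0.001], [0.088, -0.996, 0.001], [0.001, -0.001, -1.0]]
wrist_force: [-0.0, 0.3, 6.5]
grip_width: 0.232
```

Request:
move_arm --motion '[{"ax":0,"ay":0,"az":0,"tx":0.09,"ty":-1,"tz":0,"grip":0.9},{"ax":0,"ay":0,"az":0,"tx":0.18,"ty":-2,"tz":0,"grip":0.9},{"ax":0,"ay":0,"az":0,"tx":0.27,"ty":-3,"tz":0,"grip":0.9},{"ax":0,"ay":0,"az":0,"tx":0.36,"ty":-4,"tz":0,"grip":0.9},{"ax":0,"ay":0,"az":0,"tx":0.45,"ty":-5,"tz":0,"grip":0.9},{"ax":0,"ay":0,"az":0,"tx":0.54,"ty":-6,"tz":0,"grip":0.9},{"ax":0,"ay":0,"az":0,"tx":0.61,"ty":-7,"tz":0,"grip":0.9},{"ax":0,"ay":0,"az":0,"tx":0.65,"ty":-7.5,"tz":0,"grip":0.9}]'

```text
time: 42.87
tool_pos: [0.4673, 0.167, 0.1527]
orientation: [[0.996, 0.087, 0.001], [0.087, -0.996, 0.001], [0.001, -0.001, -1.0]]
wrist_force: [0.0, 1.8, 5.5]
grip_width: 0.231
```

Request:
move_arm --motion '[{"ax":0,"ay":0,"az":0,"tx":0.05,"ty":-0.6,"tz":0,"grip":0.9},{"ax":0,"ay":0,"az":0,"tx":0.1,"ty":-1.2,"tz":0,"grip":0.9},{"ax":0,"ay":0,"az":0,"tx":0.12,"ty":-1.5,"tz":0,"grip":0.9},{"ax":0,"ay":0,"az":0,"tx":0.12,"ty":-1.5,"tz":0,"grip":0.9},{"ax":0,"ay":0,"az":0,"tx":0.12,"ty":-1.5,"tz":0,"grip":0.9},{"ax":0,"ay":0,"az":0,"tx":0.12,"ty":-1.5,"tz":0,"grip":0.9}]'

```text
time: 43.37
tool_pos: [0.4686, 0.1521, 0.1527]
orientation: [[0.996, 0.087, 0.001], [0.087, -0.996, -0.0], [0.001, 0.0, -1.0]]
wrist_force: [-0.2, -1.2, 6.7]
grip_width: 0.228
```

Target reached (0.1521 against 0.1523). Release, rise clear and check.

Request:
move_arm --motion '[{"ax":0,"ay":0,"az":0,"tx":0,"ty":0,"tz":0,"grip":0.5},{"ax":0,"ay":0,"az":0,"tx":0,"ty":0,"tz":0,"grip":0.5},{"ax":0,"ay":0,"az":0,"tx":0,"ty":0,"tz":0,"grip":0.5},{"ax":0,"ay":0,"az":0,"tx":0,"ty":0,"tz":0,"grip":0.5},{"ax":0,"ay":0,"az":0,"tx":0,"ty":0,"tz":4,"grip":0.5},{"ax":0,"ay":0,"az":0,"tx":0,"ty":0,"tz":8,"grip":0.5},{"ax":0,"ay":0,"az":0,"tx":0,"ty":0,"tz":12,"grip":0.3},{"ax":0,"ay":0,"az":0,"tx":0,"ty":0,"tz":13.6,"grip":0}]'

```text
time: 44.03
tool_pos: [0.4695, 0.153, 0.2923]
orientation: [[0.996, 0.088, 0.006], [0.088, -0.996, 0.002], [0.006, -0.002, -1.0]]
wrist_force: [0.2, 0.0, -0.1]
grip_width: 0.608
```

Request:
move_arm --motion '[{"ax":0,"ay":0,"az":0,"tx":-3.6,"ty":-0.3,"tz":0,"grip":0},{"ax":0,"ay":0,"az":0,"tx":-3.6,"ty":-0.3,"tz":0,"grip":0},{"ax":0,"ay":0,"az":0,"tx":-3.6,"ty":-0.3,"tz":0,"grip":0},{"ax":0,"ay":0,"az":0,"tx":-3.6,"ty":-0.3,"tz":0,"grip":0},{"ax":0,"ay":0,"az":0,"tx":-3.6,"ty":-0.3,"tz":0,"grip":0},{"ax":0,"ay":0,"az":0,"tx":-3.6,"ty":-0.3,"tz":0,"grip":0}]'

```text
time: 44.53
tool_pos: [0.4326, 0.1495, 0.2877]
orientation: [[0.996, 0.087, 0.0], [0.087, -0.996, -0.0], [0.0, 0.0, -1.0]]
wrist_force: [0.7, -0.6, 0.1]
grip_width: 0.995
```

```bash
python3 - <<'E'
from h import *
np.set_printoptions(precision=4,suppress=True)
st=[0.5966,0.194,0.087]; c=cam("wrist"); o=readout.get_obs(); print(o["time"],o["tool_pos"],w2st(st,o["tool_pos"]),o["wrist_force"])
a=proj(c,st2w(st,(-.13,-.0307,.0785))); b=proj(c,st2w(st,(-.152,-.0307,.03))); print("exp grip top",a,"tip",b)
g=cv2.cvtColor(c["image"],cv2.COLOR_RGB2GRAY).astype(int)
for v in range(int(a[1])-12,int(a[1])+18,5): print("row",v,"from col",int(a[0])-24,g[v,int(a[0])-24:int(a[0])+24].tolist())
v=int(b[1])+12; print("ptr row",v,int(b[0])-20,g[v,int(b[0])-20:int(b[0])+20].tolist())
E
python3 look.py shaft mouse tape_measure kit_handle kit_heatsink cover
```

```text
44.5833 [0.4325 0.1495 0.2876] [-0.1673 -0.0301] [0.8732 0.3359 0.5617]
exp grip top [281.3167 169.968 ] tip [281.2808 185.6865]
row 157 from col 257 [219, 219, 219, 219, 219, 219, 219, 218, 219, 218, 219, 218, 221, 218, 136, 9, 19, 25, 27, 25, 24, 24, 8, 137, 230, 218, 126, 9, 23, 26, 25, 27, 26, 23, 18, 64, 122, 131, 129, 126, 126, 126, 123, 123, 119, 203, 216, 214]
row 162 from col 257 [124, 124, 125, 124, 125, 124, 124, 125, 124, 126, 127, 130, 113, 60, 36, 66, 76, 74, 76, 73, 75, 70, 63, 149, 226, 214, 131, 57, 65, 62, 60, 57, 57, 59, 47, 30, 57, 107, 117, 113, 115, 114, 114, 114, 111, 107, 185, 199]
row 167 from col 257 [184, 185, 184, 184, 183, 184, 184, 182, 183, 183, 184, 185, 165, 90, 36, 62, 72, 75, 71, 73, 70, 70, 60, 150, 226, 213, 130, 57, 62, 60, 58, 56, 58, 56, 40, 30, 21, 23, 22, 18, 17, 16, 16, 17, 13, 26, 33, 33]
row 172 from col 257 [139, 138, 140, 138, 139, 138, 139, 139, 139, 138, 138, 141, 144, 84, 31, 58, 69, 69, 70, 66, 69, 67, 60, 133, 224, 217, 135, 55, 59, 56, 61, 57, 55, 56, 45, 25, 62, 123, 131, 130, 130, 132, 130, 129, 124, 206, 218, 216]
row 177 from c
[... 809 characters left out ...]
.1869 -0.4156]
mouse top 0.62 [272. 306.] [ 0.3878 -0.1097  3.4933] iou 0.935  st [-0.2344 -0.2844]
mouse scene 0.65 [264. 178.] [ 0.3805 -0.1097  0.1923] iou 0.828  st [-0.2416 -0.2838]
tape_measure top 0.93 [245. 145.] [ 0.7816 -0.0746  0.5098] iou 0.813  st [ 0.1609 -0.2837]
tape_measure top 0.35 [ 80. 230.] [0.6081 0.3419 3.2879] iou 0.658  st [0.0243 0.1463]
tape_measure scene 0.67 [340. 256.] [ 0.7843 -0.0728  3.7948] iou 0.85  st [ 0.1638 -0.2821]
cover top 0.59 [195. 213.] [0.6118 0.0568 3.2303] iou 0.882  st [ 0.0032 -0.138 ]
cover scene 0.61 [399. 177.] [0.5739 0.2836 0.131 ] iou 0.943  st [-0.0148  0.0913]
45.2833 [0.4319 0.1495 0.2881] [ 0.0877 -0.9961 -0.    ] 1.0025956007326835
```

The white line is at column 281.4 and the pointer block is centred at about 280.8, both on the camera's centre column, so they line up within 1 mm. The gripper is clear, so I'm handing in.

```bash
python3 -c "
from h import *
print(ticket.job_done())"
```

```text
the job is handed in; nothing more can be done
None
```

I handed the job in at about 45 s of the 200 s allowed, with the arm raised clear and touching nothing. My last checks all passed except for the two points at the end.

**What I did**
- **Lock home:** before loading anything I slid it to the keeper, where it stopped against about 13 N. The camera put it within 1 mm of home, and it was still home once the kit was complete.
- **Kit:** a shaft was already in the tray, so I left it there and left the bench shaft on the bench. I added the heat sink, cover and handle the way up they stood.
- **Bracket:** I tipped it onto its long leg on the bench, then set it in the tray that way.
- **Lock release:** I drew it back about 91 mm. Its white line and the pointer line up within about 1 mm.
- **Bystanders:** the mouse and tape measure measured where they started, within measurement noise. I did not re-measure the screwdriver at the end, but kept the fingers clear of it when gripping the heat sink.

**What disagreed**
- **Heat sink knocked:** after I had placed it, the heat sink was shifted about 4 cm towards the track and 2 cm towards the handle. The close camera fitted it flat at 0.97 overlap, inside the walls and touching or nearly touching the track-side wall and a handle foot, so I left it there.
- **Weak fits:** the scene camera's fit of the heat sink was poor (about 0.67), though its outline in that picture matched a flat box. Some network fits of the handle and cover in the tray were also off or missing, so for those I relied on the pictures and the placing positions.

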